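# Count out six bearing balls and lock the counting board

### The arm

A 6-joint arm with a two-finger parallel gripper is mounted at the origin on the work surface. World frame = base frame: x ahead of the robot, y to its left, z up, the work surface at z = 0. Lengths are in m, angles in degrees, forces in N, time in s.
With the tool pointing down it reaches from about 0.25 to 0.725 m from the base axis. Payload 9.7 kg.
Tool frame: the origin (TCP) lies midway between the tips of the shut fingers; the grasp point (between the pads) lies 19 mm behind it; x points along the fingers, y is the direction in which the jaws open and shut, and the axes are right-handed (so a half turn about x gives the same grasp; the last joint's range is limited). The gripper opens to 85 mm and grips with 20 to 120 N. Pads are 22 mm wide; open, the fingers measure 114 mm over their backs; the gripper's body (76 mm by 85 mm) begins 54 mm behind the grasp point. The pads swing forward as they close: fully open they stand 13 mm farther back than shut.
Start: joints at [73.568, 4.979, 10.078, 95.1, 0, 90], TCP at [0.156, 0.528, 0.231] pointing down, gripper open.
Joint ranges: [-179.16, 179.16], [-48.56, 103.87], [-65.8, 70.77], [-126.05, 130.52], [-82.76, 87.17], [-180, 180]. Speed limits (degrees/s): [127.2, 127.2, 147.25, 180, 180, 180].

### API

Orientations are given as [roll, pitch, yaw] about the fixed x, y, z axes, in that order (R = Rz(yaw) Ry(pitch) Rx(roll)).
In Python, from workcell import bot, cams gives the robot as it stands.
- The arm moves only by the tool apply_moves, never from a script. Its argument "commands" is a list of rows, each a list of 5 numbers: the shift along the tool's x, y, z in m, then the turn about the tool's x in rad, then the opening, from -1 (shut) to 1 (fully open). In form: [[tx, ty, tz, roll, hand], ...]. A call has 1 to 12 rows; each row is the pose to reach, as a shift and turn from the pose measured when the call began, along the tool's axes at that moment; what a row does not reach only later rows make up. A row lasts 1/10 s, in which the tool goes at most 50 mm and 8.59 degrees, less where a joint would pass 70% of its speed; a pose out of reach is approached as far as the arm can. A call with a gripper value outside its range is refused whole. The fingers move at their own pace and stop on an object; "newtons" is the grip in N (left out, the last holds). Time passes only in rows, so rows that repeat a pose let the fingers close. It gives the time, the measured TCP pose, the force and the opening at its end, in the units of the state.
- bot.get_obs(): the state, without advancing time (a new reading comes with each control period).
- cams.camera(name): name is "scene" or "top"; returns a dict with "frame" (480x640x3 uint8, blue, green, red), "depth" (480x640 float32, m along the optical axis (not along the pixel's ray), 0 where there is no reading), "camera_matrix" (3x3 intrinsics, pixels), "R" (3x3) and "t" (3): a world point X has camera coordinates R X + t. Camera axes: x right, y down, z forward; pixel columns grow to the right and rows downward; lengths in m; the calibration is good to about 2 mm. A picture is of the moment at which its call begins.
- bot.job_done(): hands the job in, once; it reports no verdict.
Trained networks look in the newest picture that a camera, given by its name, has taken for a name from the list of things; names that differ only in an ending like _2 or _b are one class to them, and where a whole thing is asked for, a point or a joint stands for the part that bears it (a point fixed in the world has none). Each returns a list of dicts, best first, with "confidence" (0 to 1); they miss things now and then, are a little off and sometimes report something else, mostly with a low value. They report only what shows in the picture. A call takes as long as a camera call.
- cams.spot_in(name, camera): "rect" ([left, top, right, bottom] in pixels, round what is visible of it).
The state is a dict: "time": time; "q": joint angles; "qd": joint speeds; "joint_efforts": joint torques, N m; "ee_pos": TCP position; "tcp_rot": TCP orientation; "wrist_force": force on the tool from outside, world axes, zero at the start; "torque": the same for the moment, N m; "opening": finger opening in m.
Only numpy, scipy, OpenCV 4.12 (cv2) and the standard library are available. Lean on these libraries where they do the work, as an engineer would, in place of code of your own. Each camera call takes 0.05 s, during which the arm holds its last target. There are 200 camera calls.

### The job

Press the channel end of the counting board right down, then put every ball from the black rack into its channels, so that each row has at least three and at most five balls. Tip the far end well down until all six pockets have filled (on a fast tilt balls skip pockets), then press the channel end right down again so that the excess rolls back into the channels (rock it again if a pocket stayed empty). With the board so tipped back push the lock pin fully home through the bracket and the board's ear; leave tape roll, aluminium module and jar where they are.

Things in the scene. Friction and masses are not known exactly. Their poses are not given: they have to be found in the camera images.
- board (a joint): tilt in rad of the grey counting board, a long see-saw (60 mm wide, 371 mm long) on a level hinge 125 mm above the bench, across its middle. 0 = level; -0.55 = stop, fully tipped back (channel end down); +0.55 = stop, fully tipped forward (far end down). The stiff hinge keeps it where it is left; pressing about 5 N down on an end tab turns it
- deck (a point): point on the board's deck below the hinge (which is 4.5 mm above it), between two rows; tilts with the board. x across it: rows at x -13.5 ('near') and +13.5 mm ('back'), 23 wide, 4 mm rib between. y along it: channels y -145 to -39 mm (5 balls each), pocket centres y -27.5, 7.5, 42.5, far end wall y 116. z out of the deck: ball centre +10 on the deck, -9.5 in a pocket
- tab_channel (a point): middle of the top of the black rubber tab (60 x 50 mm) outside the end wall at the channel end, to press down on: 175 mm from the hinge along the board; axes as the deck's. A like tab at the far end has its middle at 146 mm, deck frame (0, 146, -5.5) mm. End walls are 20 mm higher than the tabs. Outer side walls rise 12 mm above the deck
- hole (a point): mouth of the round 12 mm hole in the fixed lock bracket (two upright aluminium plates, 32 mm wide, 168 mm high) beside the near row. x points level along the hole towards the board, y along the board, z up. Plates at x 0 to 8 and 32 to 40 mm; the ear of the board (x 54 to 68 mm) has a like hole, in line only when the board is fully tipped back. The hinge lies at x 98, y 20, z -26 mm
- pin_grip (a point): lock pin: middle of its black grip block, 36 mm (x) by 14 mm (y) by 24 mm high, which lies on the bench; a steel rod 8 mm across and 75 mm long with a bevelled end points out of the block's +x face, its axis level with this point, its tip 93 mm from it; the pin is home when the block's face meets the bracket. 60 g. It may be nudged aside
- rack_mid (a point): middle of the top of the black ball rack, a rail 246 mm long (along its x), 17 mm wide and 32 mm high on a 50 mm wide foot 4 mm thick, fixed. Six shallow seats 42 mm apart along x hold a ball each, its centre 40 mm above the bench
- ball0_center (a point): centre of a steel bearing ball, 20 mm across, 33 g; at first in a seat of the rack, or absent. Its axes mean nothing
- ball1_center (a point): centre of a steel bearing ball, 20 mm across, 33 g; at first in a seat of the rack, or absent. Its axes mean nothing
- ball2_center (a point): centre of a steel bearing ball, 20 mm across, 33 g; at first in a seat of the rack, or absent. Its axes mean nothing
- ball3_center (a point): centre of a steel bearing ball, 20 mm across, 33 g; at first in a seat of the rack, or absent. Its axes mean nothing
- ball4_center (a point): centre of a steel bearing ball, 20 mm across, 33 g; at first in a seat of the rack, or absent. Its axes mean nothing
- ball5_center (a point): centre of a steel bearing ball, 20 mm across, 33 g; at first in a seat of the rack, or absent. Its axes mean nothing
- ball6_center (a point): centre of a steel bearing ball, 20 mm across, 33 g; at first in one of the channels of the board, or absent. Its axes mean nothing
- ball7_center (a point): centre of a steel bearing ball, 20 mm across, 33 g; at first in one of the channels of the board, or absent. Its axes mean nothing
- ball8_center (a point): centre of a steel bearing ball, 20 mm across, 33 g; at first in one of the channels of the board, or absent. Its axes mean nothing
- pocket_near0 (a point): where the centre of a ball lies in pocket 1 (from the channel; 23 mm long) of the near row; axes as the deck's. Balls begin to roll at a slope of about 0.12 rad
- pocket_near1 (a point): where the centre of a ball lies in pocket 2 (from the channel; 23 mm long) of the near row; axes as the deck's. To roll over filled pockets balls need nearly the full tilt and a second or so
- pocket_near2 (a point): where the centre of a ball lies in pocket 3 (from the channel; 23 mm long) of the near row; axes as the deck's. Tip at about 0.3 rad/s: on a fast one balls may jump a pocket
- pocket_back0 (a point): where the centre of a ball lies in pocket 1 (from the channel; 23 mm long) of the back row; axes as the deck's. 
- pocket_back1 (a point): where the centre of a ball lies in pocket 2 (from the channel; 23 mm long) of the back row; axes as the deck's. 
- pocket_back2 (a point): where the centre of a ball lies in pocket 3 (from the channel; 23 mm long) of the back row; axes as the deck's. 
- tape_c (a point): bystander: roll of blue tape, 84 mm across, 20 mm high
- module_c (a point): bystander: small aluminium module 62 x 46 x 22 mm with two brass sockets
- jar_c (a point): bystander: small clear jar with a black cap, 44 mm across, 55 mm high

How it is judged (in metres and radians):
On the way, in this order (a step that is already met when the one before it is completed fails the run):
1. the board is fully tipped back, channel end down (value of joint board below -0.5 rad), for 0.2 s.
2. every ball of the rack lies in a channel of the board (y of each of ball0_center, ball1_center, ball2_center, ball3_center, ball4_center, ball5_center in the frame of deck below -0.036 m and z of each of ball0_center, ball1_center, ball2_center, ball3_center, ball4_center, ball5_center in the frame of deck above 0.007 m and distance between each of ball0_center, ball1_center, ball2_center, ball3_center, ball4_center, ball5_center and deck below 0.152 m), for 0.2 s.
3. the board is tipped forward, past 0.35 rad, and all six pockets are filled (value of joint board above 0.35 rad and distance between any of ball0_center, ball1_center, ball2_center, ball3_center, ball4_center, ball5_center, ball6_center, ball7_center, ball8_center and pocket_near0 below 0.006 m and distance between any of ball0_center, ball1_center, ball2_center, ball3_center, ball4_center, ball5_center, ball6_center, ball7_center, ball8_center and pocket_near1 below 0.006 m and distance between any of ball0_center, ball1_center, ball2_center, ball3_center, ball4_center, ball5_center, ball6_center, ball7_center, ball8_center and pocket_near2 below 0.006 m and distance between any of ball0_center, ball1_center, ball2_center, ball3_center, ball4_center, ball5_center, ball6_center, ball7_center, ball8_center and pocket_back0 below 0.006 m and distance between any of ball0_center, ball1_center, ball2_center, ball3_center, ball4_center, ball5_center, ball6_center, ball7_center, ball8_center and pocket_back1 below 0.006 m and distance between any of ball0_center, ball1_center, ball2_center, ball3_center, ball4_center, ball5_center, ball6_center, ball7_center, ball8_center and pocket_back2 below 0.006 m), for 0.2 s.
4. the board is fully tipped back, each pocket holds its ball and all the excess is in the channels (value of joint board below -0.5 rad and distance between any of ball0_center, ball1_center, ball2_center, ball3_center, ball4_center, ball5_center, ball6_center, ball7_center, ball8_center and pocket_near0 below 0.006 m and distance between any of ball0_center, ball1_center, ball2_center, ball3_center, ball4_center, ball5_center, ball6_center, ball7_center, ball8_center and pocket_near1 below 0.006 m and distance between any of ball0_center, ball1_center, ball2_center, ball3_center, ball4_center, ball5_center, ball6_center, ball7_center, ball8_center and pocket_near2 below 0.006 m and distance between any of ball0_center, ball1_center, ball2_center, ball3_center, ball4_center, ball5_center, ball6_center, ball7_center, ball8_center and pocket_back0 below 0.006 m and distance between any of ball0_center, ball1_center, ball2_center, ball3_center, ball4_center, ball5_center, ball6_center, ball7_center, ball8_center and pocket_back1 below 0.006 m and distance between any of ball0_center, ball1_center, ball2_center, ball3_center, ball4_center, ball5_center, ball6_center, ball7_center, ball8_center and pocket_back2 below 0.006 m and ((y of ball0_center in the frame of deck below -0.036 m and z of ball0_center in the frame of deck above 0.007 m and distance between ball0_center and deck below 0.152 m) or (z of ball0_center in the frame of deck below -0.006 m and distance between ball0_center and deck below 0.06 m)) and ((y of ball1_center in the frame of deck below -0.036 m and z of ball1_center in the frame of deck above 0.007 m and distance between ball1_center and deck below 0.152 m) or (z of ball1_center in the frame of deck below -0.006 m and distance between ball1_center and deck below 0.06 m)) and ((y of ball2_center in the frame of deck below -0.036 m and z of ball2_center in the frame of deck above 0.007 m and distance between ball2_center and deck below 0.152 m) or (z of ball2_center in the frame of deck below -0.006 m and distance between ball2_center and deck below 0.06 m)) and ((y of ball3_center in the frame of deck below -0.036 m and z of ball3_center in the frame of deck above 0.007 m and distance between ball3_center and deck below 0.152 m) or (z of ball3_center in the frame of deck below -0.006 m and distance between ball3_center and deck below 0.06 m)) and ((y of ball4_center in the frame of deck below -0.036 m and z of ball4_center in the frame of deck above 0.007 m and distance between ball4_center and deck below 0.152 m) or (z of ball4_center in the frame of deck below -0.006 m and distance between ball4_center and deck below 0.06 m)) and ((y of ball5_center in the frame of deck below -0.036 m and z of ball5_center in the frame of deck above 0.007 m and distance between ball5_center and deck below 0.152 m) or (z of ball5_center in the frame of deck below -0.006 m and distance between ball5_center and deck below 0.06 m)) and ((y of ball6_center in the frame of deck below -0.036 m and z of ball6_center in the frame of deck above 0.007 m and distance between ball6_center and deck below 0.152 m) or (z of ball6_center in the frame of deck below -0.006 m and distance between ball6_center and deck below 0.06 m)) and ((y of ball7_center in the frame of deck below -0.036 m and z of ball7_center in the frame of deck above 0.007 m and distance between ball7_center and deck below 0.152 m) or (z of ball7_center in the frame of deck below -0.006 m and distance between ball7_center and deck below 0.06 m)) and ((y of ball8_center in the frame of deck below -0.036 m and z of ball8_center in the frame of deck above 0.007 m and distance between ball8_center and deck below 0.152 m) or (z of ball8_center in the frame of deck below -0.006 m and distance between ball8_center and deck below 0.06 m))), for 0.2 s.
At the end, for the whole second after the job is handed in: All six pockets hold a ball (within 6 mm), every other ball is in a channel, the board is below -0.50 rad, and the lock pin is through bracket and ear: block within 6 mm of the bracket, 7 mm sideways, 9 mm in height and 0.2 rad of the hole's line (all of step 4 and x of pin_grip in the frame of hole above -0.024 m and y of pin_grip in the frame of hole between -0.007 and 0.007 m and z of pin_grip in the frame of hole between -0.009 and 0.009 m and angle between the x axis of pin_grip and the x axis of hole, either way round below 0.2 rad); the robot touches nothing.
It fails at once if the tape is moved more than 3 cm (distance of tape_c from where it was at the start of the episode above 0.03 m).
It fails at once if the module is moved more than 3 cm (distance of module_c from where it was at the start of the episode above 0.03 m).
It fails at once if the jar is moved more than 3 cm (distance of jar_c from where it was at the start of the episode above 0.03 m).
Of ball0, ball1, ball2, ball3, ball4, ball5 only 5 to 6 are there at a start; the rules pass over those that are not, and their reading is None.
Of ball6, ball7, ball8 only 2 to 3 are there at a start; the rules pass over those that are not, and their reading is None.
At some moment in a run one of pin may be knocked a few centimetres aside while the robot is not near it.
It also fails if it takes over 210 s, if anything falls off the work surface, if the arm or the gripper's body presses on something with over 40 N, if the wrist force passes 120 N, or if a joint passes its speed limit or range.

## Working session

There is one attempt and no reset: what is moved stays moved. The work goes in short steps, Python scripts to look and compute and a tool call to move; the robot and the scene stay as the last step left them, time stands still between calls to the robot, and variables do not carry over. Pictures are saved under pics/ and viewed, about 12 in all and at most 16, crops included, and the job is handed in when it is done.

Besides the shell and the picture viewer there is one more tool, called after "Emit:" as name([rows], argument=value, ...), one row to a line, values as JSON. apply_moves: Moves the arm, as the interface text tells. Its arguments: {"type":"object","properties":{"commands":{"type":"array"},"newtons":{"type":"number"}},"required":["commands"]}

```bash
ls; mkdir -p pics
cat > h.py <<'E'
import numpy as np, cv2
from workcell import bot, cams
def shot(name, fn=None):
    c=cams.camera(name)
    if fn: cv2.imwrite('pics/'+fn,c['frame'])
    return c
def cloud(c):
    K=c['camera_matrix'];d=c['depth'];v,u=np.mgrid[:480,:640]
    P=np.stack([(u-K[0,2])/K[0,0]*d,(v-K[1,2])/K[1,1]*d,d],-1)
    return (P-c['t'])@c['R']   # R^T (P-t)
def proj(c,X):
    p=c['camera_matrix']@(c['R']@np.asarray(X)+c['t']);return p[:2]/p[2]
def ray(c,u,v,z):
    "world point on pixel ray at height z"
    o=-c['R'].T@c['t'];r=c['R'].T@np.linalg.inv(c['camera_matrix'])@np.array([u,v,1.])
    return o+r*(z-o[2])/r[2]
E
python3 - <<'E'
from h import *
for n in ('top','scene'):
    c=shot(n,n+'0.png'); print(n,'campos',-c['R'].T@c['t'],c['camera_matrix'][0,0])
    for k in ['board','hole','pin_grip','rack_mid','ball0_center','pocket_near0','tab_channel','tape_c','module_c','jar_c']:
        print(k,[(np.round(x['rect']),round(x['confidence'],2)) for x in cams.spot_in(k,n)][:10])
print(bot.get_obs())
E
```

```text
pics
top campos [0.42137016 0.03712177 1.09124601] 574.8367757266813
board [(array([267., 169., 482., 214.]), 0.86)]
hole [(array([268., 162., 481., 257.]), 0.56)]
pin_grip [(array([489., 254., 515., 314.]), 0.83)]
rack_mid [(array([157., 198., 194., 330.]), 0.55)]
ball0_center [(array([267., 170., 481., 210.]), 0.49), (array([356., 302., 393., 343.]), 0.27), (array([244., 281., 290., 327.]), 0.19)]
pocket_near0 [(array([263., 167., 480., 212.]), 0.74), (array([160., 292., 174., 303.]), 0.48)]
tab_channel [(array([267., 165., 485., 208.]), 0.95)]
tape_c [(array([244., 281., 288., 325.]), 0.59)]
module_c [(array([358., 302., 391., 342.]), 0.72)]
jar_c [(array([220., 125., 241., 153.]), 0.78)]
scene campos [1.10885733 0.62035584 0.80096265] 488.7954366070484
board [(array([212., 195., 337., 289.]), 0.84)]
hole [(array([216., 196., 336., 304.]), 0.68), (array([213., 197., 333., 289.]), 0.24)]
pin_grip [(array([250., 194., 281., 205.]), 0.61)]
rack_mid [(array([380., 307., 479., 388.]), 0.82)]
ball0_center [(array([465., 303., 472., 310.]), 0.52)]
pocket_near0 [(array([211., 196., 334., 
[... 280 characters left out ...]
., 303.]), 0.69), (array([301., 346., 322., 382.]), 0.55)]
{'time': 1.1, 'q': array([ 7.35667554e+01,  4.97887944e+00,  1.00793643e+01,  9.51006570e+01,
       -1.81672157e-04,  9.00008800e+01]), 'qd': array([-0.02608535,  0.0403822 , -0.08184914, -0.00868922,  0.03567355,
        0.04824384]), 'joint_efforts': array([-1.84340184e-03, -5.20116091e+01,  4.64859331e+01,  1.79032322e-03,
       -1.66118216e-04, -1.30634686e-05]), 'ee_pos': array([0.15559334, 0.52752734, 0.23129465]), 'tcp_rot': array([-43.45647882,  89.99974972, -59.89060341]), 'wrist_force': array([-0.29027455,  0.1865001 , -0.56126013]), 'torque': array([-0.03333678, -0.00104348, -0.03350712]), 'opening': 0.08556061086721109}
```

Run:
```python
import cv2
a=cv2.imread('pics/top0.png');b=cv2.imread('pics/scene0.png')
cv2.imwrite('pics/t0.png',cv2.resize(a[110:360,130:530],(800,500)))
cv2.imwrite('pics/s0.png',cv2.resize(b[170:410,190:510],(800,600)))
```

```text
(no output)
```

View pics/t0.png

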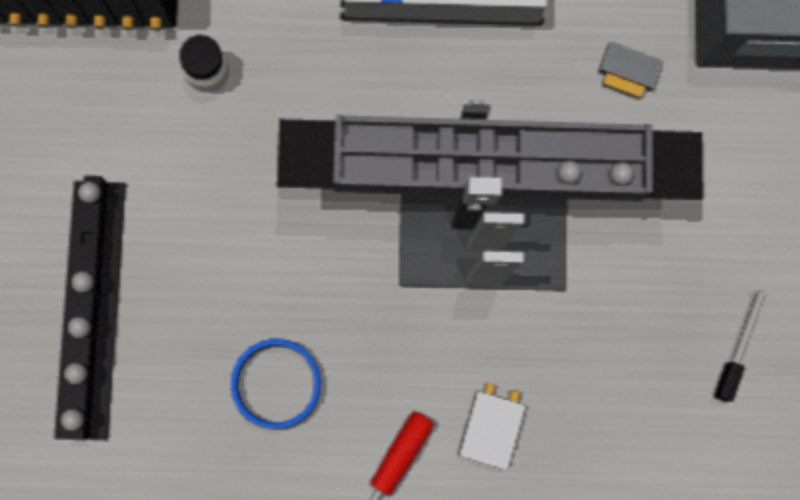

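View pics/s0.png

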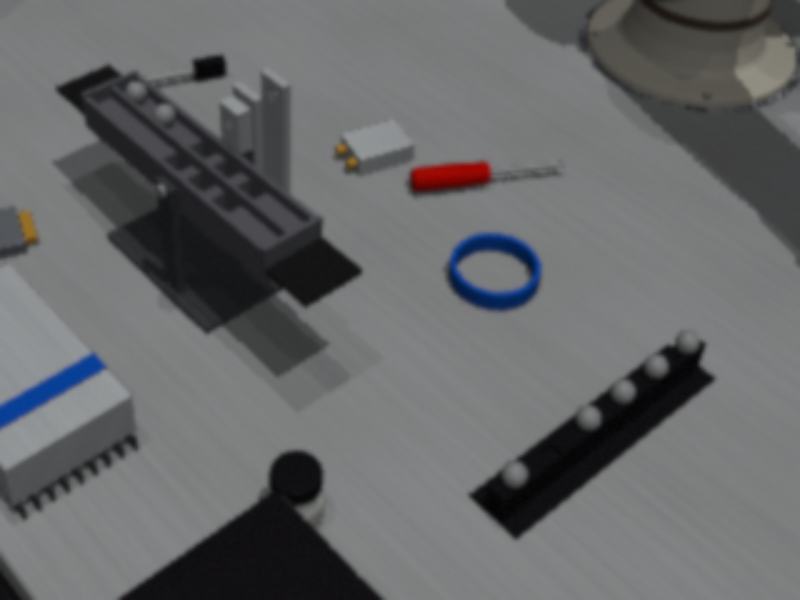

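Five balls are in the rack, with the second seat from the top empty. Two balls sit in the near channel, and the channel end is to the right in the top picture. Next I measure.

```bash
cat >> h.py <<'E'
def axes():
    from scipy.spatial.transform import Rotation as Ro
    s=bot.get_obs();return s,Ro.from_euler('xyz',s['tcp_rot'],degrees=True).as_matrix()
def to(X,jaw=None):
    "local shift to world point X and roll so that tool y lies along world angle jaw (deg, mod 180)"
    s,R=axes();d=R.T@(np.asarray(X)-s['ee_pos']);r=None
    if jaw is not None:
        a=np.deg2rad(jaw);v=R.T@[np.cos(a),np.sin(a),0];r=np.arctan2(v[2],v[1]);r=(r+np.pi/2)%np.pi-np.pi/2
    return np.round(d,4),r
E
python3 - <<'E'
from h import *
c=shot('top');P=cloud(c)
s,R=axes();print('R',np.round(R,3).tolist())
f=lambda x,y:(int(130+x/2),int(110+y/2))
for n,(x,y) in dict(tabL1=(285,130),tabL2=(325,175),tabR1=(660,140),tabR2=(695,190),pl1=(505,218),pl2=(503,257),wallL=(339,150),wallR=(648,160),ear=(485,186),pinblk=(728,382),rackend=(85,435),mod=(493,428),jar=(201,57)).items():
    u,v=f(x,y);w=P[v-1:v+2,u-1:u+2].reshape(-1,3);print(n,np.round(np.median(w,0),4),np.round(P[v,u],4))
g=cv2.cvtColor(c['frame'],cv2.COLOR_BGR2GRAY)
# tabs: black pixels with height
for n,(x0,x1) in dict(L=(278,332),R=(654,704)).items():
    u0,v0=f(x0,115);u1,v1=f(x1,202)
    m=np.zeros_like(g,bool);m[v0:v1,u0:u1]=(g[v0:v1,u0:u1]<60);Q=P[m&(P[...,2]>.05)]
    print(n,len(Q),Q.mean(0).round(4),Q.min(0).round(4),Q.max(0).round(4))
for n,y in dict(pl1=218,pl2=257).items():
    u0,v0=f(475,y-10);u1,v1=f(535,y+10);Z=P[v0:v1,u0:u1];Q=Z[(Z[...,2]>.16)&(Z[...,2]<.176)]
    print(n,len(Q),Q.mean(0).round(4),Q.min(0).round(4),Q.max(0).round(4))
# rack balls
hc=[(89,192),(82,282),(78,327),(75,373),(71,420)]
for x,y in hc:
    u,v=130+x/2,110+y/2;print('ball',ray(c,u,v,.04).round(4),P[int(v),int(u)].round(4))
for x,y in [(569,172),(622,173)]:
    u,v=130+x/2,110+y/2;print('chball',P[int(v),int(u)].round(4))
print('hough')
r=cv2.HoughCircles(cv2.resize(g,None,fx=4,fy=4,interpolation=cv2.INTER_CUBIC),cv2.HOUGH_GRADIENT,1,50,param1=80,param2=18,minRadius=16,maxRadius=28)
if r is not None:
    for x,y,q in r[0]:
        u,v=(x+.5)/4-.5,(y+.5)/4-.5
        if 150<u<210 and 180<v<340: print(u,v,q,ray(c,u,v,.04).round(4))
E
```

```text
R [[-0.0, 0.283, 0.959], [-0.0, 0.959, -0.283], [-1.0, -0.0, -0.0]]
tabL1 [0.6742 0.1105 0.1175] [0.6745 0.1105 0.1161]
tabL2 [0.6366 0.0745 0.1145] [0.6368 0.0745 0.1145]
tabR1 [ 0.6756 -0.2174  0.1138] [ 0.6756 -0.2176  0.1141]
tabR2 [ 0.6317 -0.246   0.1138] [ 0.6313 -0.2459  0.1171]
pl1 [ 0.5927 -0.0753  0.1679] [ 0.5922 -0.0753  0.1697]
pl2 [ 0.561  -0.0741  0.169 ] [ 0.561  -0.0741  0.1688]
wallL [0.6537 0.0626 0.1336] [0.6543 0.0626 0.1314]
wallR [ 0.6528 -0.2021  0.1329] [ 0.6529 -0.2023  0.1329]
ear [ 0.6176 -0.0583  0.1734] [ 0.6174 -0.0582  0.1741]
pinblk [ 0.4709 -0.3025  0.0233] [ 0.4709 -0.3026  0.0233]
rackend [0.407  0.2911 0.0209] [0.407  0.2906 0.0217]
mod [ 0.4227 -0.0844  0.0211] [ 0.4227 -0.0844  0.0221]
jar [0.7589 0.1961 0.0553] [0.7581 0.1957 0.0574]
L 889 [0.6514 0.0914 0.1277] [0.4214 0.0371 0.1066] [0.6851 0.1149 1.0912]
R 810 [ 0.6525 -0.2307  0.1197] [ 0.4214 -0.2534  0.1077] [0.6843 0.0371 1.0912]
pl1 108 [ 0.5926 -0.0733  0.1672] [ 0.5882 -0.0886  0.1608] [ 0.5973 -0.058   0.1717]
pl2 115 [ 0.5606 -0.074   0.1671] [ 0.5566 -0.0896  0.1601] [ 0.5648 -0.0579  0.1717]
ball [0.6298 0.2952 0.04  ] [0.6278 0.2937 0.0499]
ball [0.5454 0.2966 0.04  ] [0.5443 0.2942 0.0498]
ball [0.5039 0.2977 0.04  ] [0.5038 0.2946 0.0528]
ball [0.4619 0.2978 0.04  ] [0.4623 0.2957 0.0526]
ball [0.4195 0.2988 0.04  ] [0.4195 0.2974 0.0491]
chball [ 0.6393 -0.1331  0.1377]
chball [ 0.6395 -0.1778  0.1428]
hough
167.0 296.25 21.0 [0.4624 0.2988 0.04  ]
169.0 273.25 20.5 [0.5044 0.2977 0.04  ]
165.25 319.5 21.3 [0.4204 0.2993 0.04  ]
173.75 205.5 20.7 [0.6308 0.2967 0.04  ]
170.0 250.25 20.2 [0.5468 0.2985 0.04  ]
```

Run:
```python
from h import *
c=shot('top');P=cloud(c)
m=(P[...,2]>.1)&(P[...,2]<.15)&(P[...,0]>.6)&(P[...,0]<.72)
pts=P[m]
for a,b in [(.07,.11),(.0,.05),(-.19,-.1),(-.245,-.21)]:
    Q=pts[(pts[:,1]>a)&(pts[:,1]<b)];
    print(a,len(Q),np.percentile(Q[:,0],[2,98]).round(4),Q[:,0].mean().round(4),np.median(Q[:,2]).round(4))
b=P[(P[...,2]>.015)&(P[...,2]<.03)&(abs(P[...,0]-.47)<.04)&(abs(P[...,1]+.30)<.03)]
(cx,cy),wh,a=cv2.minAreaRect(b[:,:2].astype(np.float32)*1000);print('pinblock',cx,cy,wh,a)
# rod: dark/bright? fit line from points height 8-18
g=c['frame'].astype(int)
r=P[(P[...,2]>.008)&(P[...,0]>.44)&(P[...,0]<.58)&(P[...,1]<-.26)&(P[...,1]>-.36)]
print(len(r),r[:,:2].min(0),r[:,:2].max(0)); l=cv2.fitLine(r[:,:2].astype(np.float32),cv2.DIST_HUBER,0,.01,.01).ravel();print(l,np.degrees(np.arctan2(l[1],l[0])))
```

```text
0.07 782 [0.6257 0.6838] 0.6547 0.1155
0.0 1109 [0.625  0.6839] 0.654 0.1217
-0.19 1973 [0.6247 0.6837] 0.6534 0.1216
-0.245 689 [0.6252 0.6833] 0.6541 0.1136
pinblock 481.97039794921875 -308.8170166015625 (15.574410438537598, 57.221527099609375) 70.38972473144531
354 [ 0.45435097 -0.33896802] [ 0.55906793 -0.29193576]
[ 0.9324336  -0.36134133  0.5024939  -0.31503066] -21.182592
```

Emit:
apply_moves([
  [0.0, -0.5926, 0.6946, 1.284, -1],
  [0.0, -0.5926, 0.6946, 1.284, -1],
  [0.0, -0.5926, 0.6946, 1.284, -1],
  [0.0, -0.5926, 0.6946, 1.284, -1],
  [0.0, -0.5926, 0.6946, 1.284, -1],
  [0.0, -0.5926, 0.6946, 1.284, -1],
  [0.0, -0.5926, 0.6946, 1.284, -1],
  [0.0, -0.5926, 0.6946, 1.284, -1],
  [0.0, -0.5926, 0.6946, 1.284, -1],
  [0.0, -0.5926, 0.6946, 1.284, -1],
  [0.0, -0.5926, 0.6946, 1.284, -1],
  [0.0, -0.5926, 0.6946, 1.284, -1],
], newtons=30)

```text
time: 2.4
ee_pos: [0.484, 0.0228, 0.2316]
tcp_rot: [99.8, 90.0, 9.7]
wrist_force: [2.0, 1.2, -0.3]
opening: -0.0002
```

```bash
python3 -c "
from h import *
s,R=axes();print(s['time'],s['ee_pos'],s['q'],np.round(R,3).tolist());print(to([.6545,-.2375,.135],0))"
```

```text
2.4 [0.48400008 0.02276637 0.23155711] [ 2.68952678e+00 -4.01500167e+00  1.05292759e+00  9.50189801e+01
  6.06025139e-03  9.27092404e+01] [[0.001, 1.0, -0.0], [0.0, -0.0, -1.0], [-1.0, 0.001, -0.0]]
(array([0.0967, 0.1705, 0.2602]), np.float64(-0.00034396120751822856))
```

Emit:
apply_moves([
  [0.0, 0.1705, 0.2602, 0, -1],
  [0.0, 0.1705, 0.2602, 0, -1],
  [0.0, 0.1705, 0.2602, 0, -1],
  [0.0, 0.1705, 0.2602, 0, -1],
  [0.0, 0.1705, 0.2602, 0, -1],
  [0.0, 0.1705, 0.2602, 0, -1],
  [0.0, 0.1705, 0.2602, 0, -1],
  [0.0, 0.1705, 0.2602, 0, -1],
  [0.0467, 0.1705, 0.2602, 0, -1],
  [0.0967, 0.1705, 0.2602, 0, -1],
  [0.0967, 0.1705, 0.2602, 0, -1],
  [0.0967, 0.1705, 0.2602, 0, -1],
])

```text
time: 3.6
ee_pos: [0.6539, -0.2365, 0.1363]
tcp_rot: [149.4, 90.0, 59.4]
wrist_force: [1.0, 0.3, 2.5]
opening: -0.0001
```

Emit:
apply_moves([
  [0.021, 0, 0.001, 0, -1],
  [0.038, 0, -0.001, 0, -1],
  [0.055, 0, -0.0045, 0, -1],
  [0.071, 0, -0.01, 0, -1],
  [0.0875, 0, -0.0165, 0, -1],
  [0.099, 0, -0.023, 0, -1],
  [0.106, 0, -0.027, 0, -1],
  [0.11, 0, -0.029, 0, -1],
  [0.113, 0, -0.029, 0, -1],
  [0.113, 0, -0.029, 0, -1],
  [0.113, 0, -0.029, 0, -1],
])

```text
time: 4.7
ee_pos: [0.6543, -0.2074, 0.0241]
tcp_rot: [111.2, 89.9, 21.2]
wrist_force: [1.5, 0.5, 4.7]
opening: 0.0001
```

Run:
```python
from h import *
s=bot.get_obs();print(s['ee_pos'],s['wrist_force'])
c=shot('top','t1.png');P=cloud(c)
m=(P[...,0]>.63)&(P[...,0]<.645)&(P[...,2]>.03)&(P[...,2]<.3)
Q=P[m];
for a,b in [(.07,.1),(.0,.04),(-.15,-.1)]:
    q=Q[(Q[:,1]>a)&(Q[:,1]<b)]
    l=np.polyfit(q[:,1],q[:,2],1);print(len(q),np.median(q,0).round(4),np.arctan(l[0]))
cv2.imwrite('pics/t1c.png',cv2.resize(c['frame'][110:360,130:530],(800,500)))
```

```text
[ 0.65434293 -0.20742135  0.02405636] [1.50453232 0.5082058  4.69976578]
169 [0.6377 0.0847 0.1985] 0.4984062307534002
164 [0.6392 0.0203 0.1654] 0.5612299010804351
168 [ 0.6393 -0.1279  0.0759] 0.443573199128185
```

View pics/t1c.png

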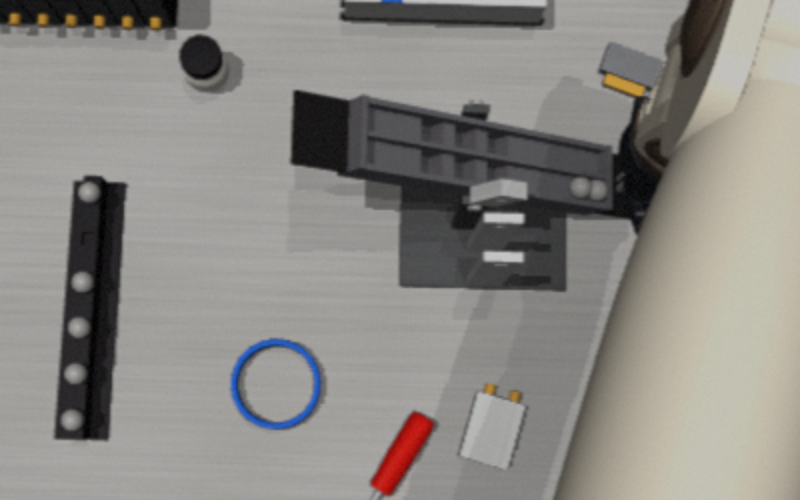

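The channel end is down, at about -0.549 rad. The two balls have rolled to the end wall near (590,187) in the crop. I'll press a touch more, then lift off towards the rack.

Emit:
apply_moves([
  [0.003, 0, 0, 0, -1],
  [0.003, 0, 0, 0, -1],
  [-0.05, 0, 0.0, 0, -1],
  [-0.1, 0, 0, 0, -1],
  [-0.15, 0, 0, 0, -1],
  [-0.2, 0, 0, 0, -1],
  [-0.246, 0, -0.01, 0, -1],
  [-0.256, 0, -0.06, 0, -1],
  [-0.256, 0, -0.11, 0, -0.5],
  [-0.256, 0, -0.16, -0.15, 0.1],
  [-0.256, 0, -0.21, -0.3, 0.1],
  [-0.256, -0.01, -0.26, -0.45, 0.1],
])

```text
time: 5.95
ee_pos: [0.644, 0.0523, 0.2789]
tcp_rot: [-130.3, 89.9, 165.9]
wrist_force: [0.5, 0.8, 0.0]
opening: 0.0469
```

```bash
python3 -c "
from h import *
s,R=axes();print(s['ee_pos'],s['opening']);print(to([.6308,.2967,.28],90),to([.6308,.2967,.03],90))"
```

```text
[0.64401797 0.0523051  0.27887113] 0.04692658092851526
(array([-0.0011,  0.0958, -0.2252]), np.float64(-1.1143749081293577)) (array([ 0.2489,  0.096 , -0.2251]), np.float64(-1.1143749081293577))
```

Emit:
apply_moves([
  [0.0, 0.0213, -0.05, -0.15, 0.1],
  [0.0, 0.0426, -0.1, -0.3, 0.1],
  [0.0, 0.064, -0.15, -0.45, 0.1],
  [0.0, 0.085, -0.2, -0.6, 0.1],
  [0.03, 0.0959, -0.2251, -0.75, 0.1],
  [0.08, 0.0959, -0.2251, -0.9, 0.1],
  [0.12, 0.0959, -0.2251, -1.05, 0.1],
  [0.16, 0.0959, -0.2251, -1.114, 0.1],
  [0.2, 0.0959, -0.2251, -1.114, 0.1],
  [0.2, 0.0959, -0.2251, -1.114, 0.1],
  [0.2, 0.0959, -0.2251, -1.114, 0.1],
])

```text
time: 7.05
ee_pos: [0.6303, 0.2963, 0.0792]
tcp_rot: [-167.3, 89.9, -167.4]
wrist_force: [0.7, -0.1, 1.5]
opening: 0.0464
```

```bash
python3 -c "
from h import *
s,R=axes();print(s['ee_pos'],np.round(R,3).tolist());print(to([.6308,.2967,.03],90))
c=shot('scene','s1.png')
cv2.imwrite('pics/s1c.png',cv2.resize(c['frame'][230:410,340:580],(800,600)))"
```

```text
[0.63029328 0.29629303 0.07922286] [[-0.002, 0.001, 1.0], [-0.001, 1.0, -0.001], [-1.0, -0.001, -0.002]]
(array([0.0492, 0.0004, 0.0006]), np.float64(-0.0008335198232289898))
```

View pics/s1c.png

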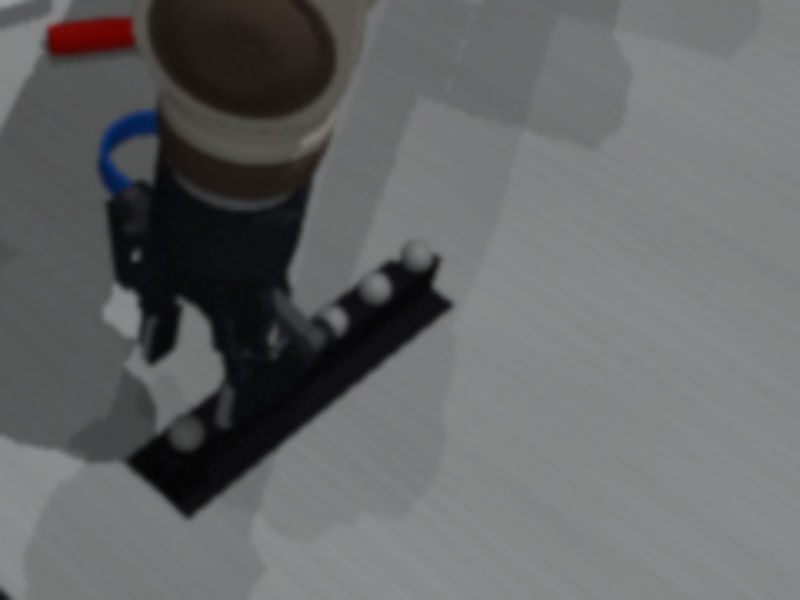

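Emit:
apply_moves([
  [0.03, 0.0004, 0.0006, 0, 0.1],
  [0.0492, 0.0004, 0.0006, 0, 0.1],
  [0.0492, 0.0004, 0.0006, 0, 0.1],
  [0.0492, 0.0004, 0.0006, 0, -1],
  [0.0492, 0.0004, 0.0006, 0, -1],
  [0.0492, 0.0004, 0.0006, 0, -1],
  [0.0492, 0.0004, 0.0006, 0, -1],
  [0.0492, 0.0004, 0.0006, 0, -1],
  [0.0, 0.0004, 0.0006, 0, -1],
  [-0.05, 0.0004, 0.0006, 0, -1],
  [-0.1, 0.0004, 0.0006, 0, -1],
  [-0.15, 0.0004, 0.0006, 0, -1],
], newtons=30)

```text
time: 8.3
ee_pos: [0.6314, 0.297, 0.2345]
tcp_rot: [40.1, 89.8, 40.1]
wrist_force: [1.8, 0.9, -0.1]
opening: 0.0177
```

```bash
python3 -c "
from h import *
s,R=axes();print(s['ee_pos'],s['opening'])
c=shot('scene','s2.png');u,v=proj(c,s['ee_pos']);print(u,v)
u,v=int(u),int(v)
cv2.imwrite('pics/s2c.png',cv2.resize(c['frame'][v-40:v+20,u-40:u+40],(800,600),interpolation=cv2.INTER_CUBIC))"
```

```text
[0.63143774 0.29699674 0.23452775] 0.017672792921055253
409.1610591744622 286.076696624436
```

View pics/s2c.png

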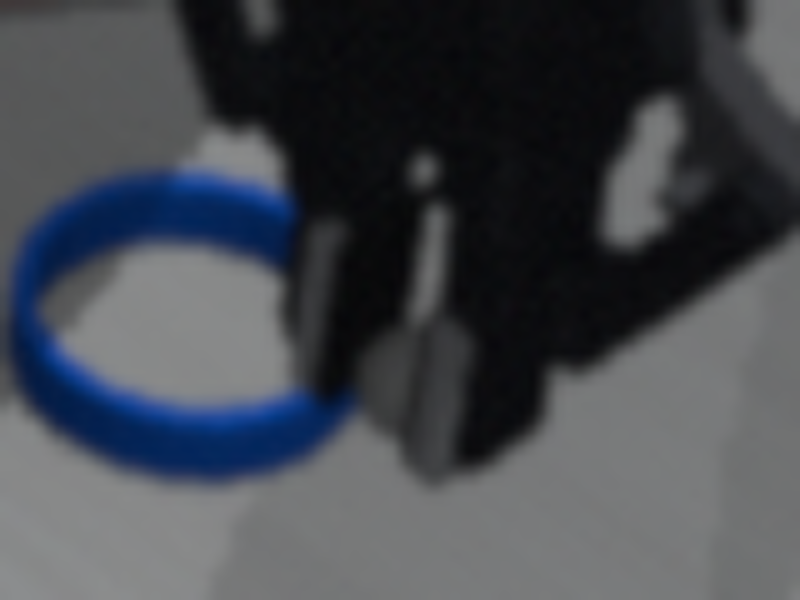

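Emit:
apply_moves([
  [-0.03, -0.035, 0.0, 0.147, -1],
  [-0.03, -0.08, 0.01, 0.294, -1],
  [-0.03, -0.13, 0.015, 0.441, -1],
  [-0.03, -0.18, 0.02, 0.588, -1],
  [-0.03, -0.23, 0.025, 0.735, -1],
  [-0.03, -0.28, 0.03, 0.882, -1],
  [-0.03, -0.33, 0.036, 1.029, -1],
  [-0.03, -0.38, 0.0366, 1.176, -1],
  [-0.02, -0.4056, 0.0366, 1.323, -1],
  [0.02, -0.4056, 0.0366, 1.47, -1],
  [0.05, -0.4056, 0.0366, 1.571, -1],
  [0.05, -0.4056, 0.0366, 1.571, -1],
])

```text
time: 9.55
ee_pos: [0.6679, -0.1078, 0.188]
tcp_rot: [142.4, 89.4, 52.2]
wrist_force: [-0.8, -0.1, -1.3]
opening: 0.0173
```

```bash
python3 -c "
from h import *
s,R=axes();print(s['ee_pos'],s['opening'],np.round(R,3).tolist());print(to([.668,-.1086,.110],0))"
```

```text
[ 0.66791461 -0.10777211  0.18796486] 0.017281437425340863 [[0.006, 1.0, -0.003], [0.008, -0.003, -1.0], [-1.0, 0.006, -0.008]]
(array([ 0.078 , -0.0004,  0.0015]), np.float64(-0.003011776122994636))
```

Emit:
apply_moves([
  [0.04, 0, 0.001, 0, -1],
  [0.07, 0, 0.001, 0, -1],
  [0.078, 0, 0.001, 0, -1],
  [0.078, 0, 0.001, 0, -1],
  [0.078, 0, 0.001, 0, -0.3],
  [0.078, 0, 0.001, 0, -0.3],
  [0.078, 0, 0.001, 0, -0.3],
  [0.03, 0, 0.001, 0, -0.3],
  [-0.02, 0, 0.001, 0, -0.3],
  [-0.07, 0, 0.001, 0, 0.0],
  [-0.075, 0, -0.045, -0.15, 0.1],
  [-0.075, 0, -0.09, -0.3, 0.1],
])

```text
time: 10.75
ee_pos: [0.6686, -0.0185, 0.2675]
tcp_rot: [105.9, 89.2, 33.1]
wrist_force: [1.8, -0.3, -1.0]
opening: 0.0472
```

```bash
python3 -c "
from h import *
s,R=axes();print(s['ee_pos'],s['opening']);print(to([.5468,.2985,.2],90))
c=shot('top','t2.png')
cv2.imwrite('pics/t2c.png',cv2.resize(c['frame'][140:240,250:450],(800,400),interpolation=cv2.INTER_CUBIC))"
```

```text
[ 0.66856326 -0.01849954  0.26753339] 0.04722775855265347
(array([ 0.0686, -0.0235, -0.3386]), np.float64(-1.2705096309212318))
```

View pics/t2c.png

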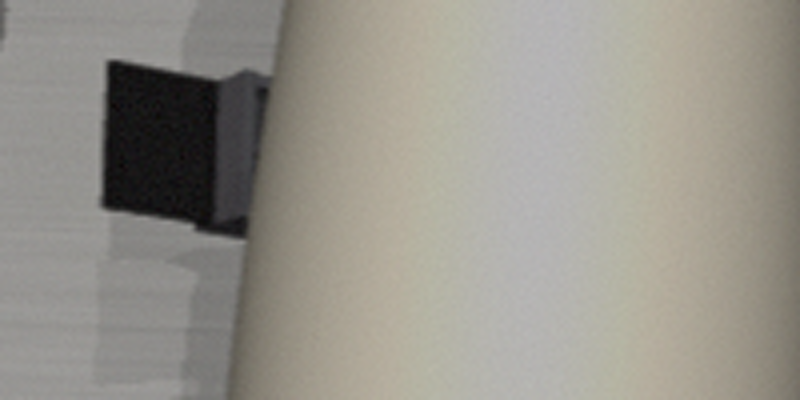

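The arm hides the board here. I'll go to the next ball and check from there.

Emit:
apply_moves([
  [0.0, 0.0, -0.05, -0.147, 0.1],
  [0.0, 0.0, -0.1, -0.294, 0.1],
  [0.0, -0.005, -0.15, -0.441, 0.1],
  [0.0, -0.01, -0.2, -0.588, 0.1],
  [0.0, -0.015, -0.25, -0.735, 0.1],
  [0.02, -0.02, -0.295, -0.882, 0.1],
  [0.0686, -0.0235, -0.3386, -1.029, 0.1],
  [0.11, -0.0235, -0.3386, -1.176, 0.1],
  [0.15, -0.0235, -0.3386, -1.27, 0.1],
  [0.18, -0.0235, -0.3386, -1.27, 0.1],
  [0.18, -0.0235, -0.3386, -1.27, 0.1],
])

```text
time: 11.9
ee_pos: [0.5403, 0.3043, 0.0841]
tcp_rot: [60.3, 89.5, 61.2]
wrist_force: [-0.1, -0.8, -0.3]
opening: 0.0469
```

```bash
python3 -c "
from h import *
s,R=axes();print(s['ee_pos'],s['opening'],np.round(R,3).tolist());print(to([.5468,.2985,.032],90))
c=shot('top','t3.png')
cv2.imwrite('pics/t3c.png',cv2.resize(c['frame'][140:240,250:450],(800,400),interpolation=cv2.INTER_CUBIC))"
```

```text
[0.5403126  0.30432678 0.08406057] 0.04694426919901677 [[0.004, -0.015, 1.0], [0.007, 1.0, 0.015], [-1.0, 0.007, 0.004]]
(array([ 0.052 , -0.0063,  0.0062]), np.float64(0.01503213561644623))
```

View pics/t3c.png

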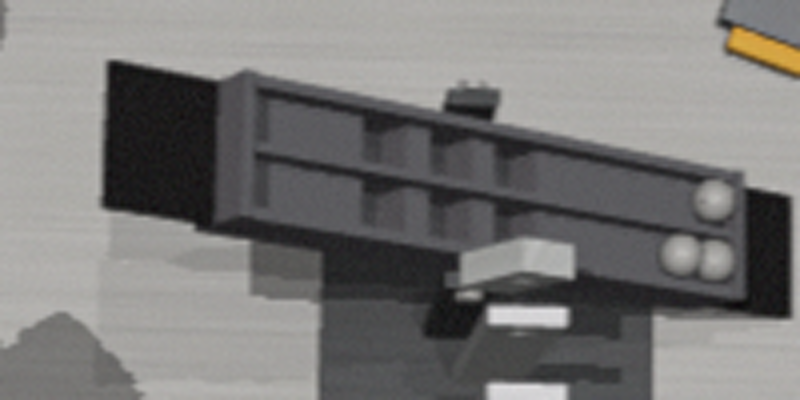

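The first ball lies in the back channel at (713,200), and the two original balls are still in the near row. I'll repeat for the others.

Emit:
apply_moves([
  [0.02, -0.0063, 0.0062, 0.015, 0.1],
  [0.04, -0.0063, 0.0062, 0.015, 0.1],
  [0.053, -0.0063, 0.0062, 0.015, 0.1],
  [0.053, -0.0063, 0.0062, 0.015, 0.1],
  [0.053, -0.0063, 0.0062, 0.015, -1],
  [0.053, -0.0063, 0.0062, 0.015, -1],
  [0.053, -0.0063, 0.0062, 0.015, -1],
  [0.053, -0.0063, 0.0062, 0.015, -1],
  [0.0, -0.0063, 0.0062, 0.015, -1],
  [-0.05, -0.0063, 0.0062, 0.015, -1],
  [-0.1, -0.0063, 0.0062, 0.015, -1],
  [-0.15, -0.0063, 0.0062, 0.015, -1],
])

```text
time: 13.15
ee_pos: [0.5465, 0.2972, 0.2378]
tcp_rot: [48.1, 89.2, 48.1]
wrist_force: [1.5, 0.1, 0.6]
opening: 0.0172
```

```bash
python3 -c "
from h import *
s,R=axes();print(s['ee_pos'],s['opening'],np.round(R,3).tolist());print(to([.668,-.1086,.26],0))"
```

```text
[0.54654362 0.29717225 0.23783152] 0.017234089896742716 [[0.009, 0.0, 1.0], [0.01, 1.0, -0.0], [-1.0, 0.01, 0.009]]
(array([-0.0252, -0.4055,  0.1219]), np.float64(1.570406354128452))
```

Emit:
apply_moves([
  [-0.025, -0.04, 0.01, 0.147, -1],
  [-0.03, -0.085, 0.025, 0.294, -1],
  [-0.03, -0.13, 0.04, 0.441, -1],
  [-0.03, -0.175, 0.055, 0.588, -1],
  [-0.03, -0.22, 0.07, 0.735, -1],
  [-0.03, -0.265, 0.085, 0.882, -1],
  [-0.03, -0.31, 0.1, 1.029, -1],
  [-0.03, -0.355, 0.115, 1.176, -1],
  [-0.025, -0.4, 0.1219, 1.323, -1],
  [0.01, -0.4055, 0.1219, 1.47, -1],
  [0.05, -0.4055, 0.1219, 1.571, -1],
  [0.05, -0.4055, 0.1219, 1.571, -1],
])

```text
time: 14.35
ee_pos: [0.6662, -0.108, 0.1788]
tcp_rot: [-178.4, 89.3, 91.4]
wrist_force: [0.4, 0.7, -0.5]
opening: 0.0179
```

```bash
python3 -c "
from h import *
s,R=axes();print(s['ee_pos'],s['opening'],np.round(R,3).tolist());print(to([.668,-.1086,.110],0))"
```

```text
[ 0.66616015 -0.10795653  0.17880016] 0.017944933653106787 [[-0.0, 1.0, -0.003], [0.012, -0.003, -1.0], [-1.0, -0.0, -0.012]]
(array([0.0688, 0.0019, 0.0015]), np.float64(-0.0030282389858062864))
```

Emit:
apply_moves([
  [0.04, 0.002, 0.001, 0, -1],
  [0.065, 0.002, 0.001, 0, -1],
  [0.069, 0.002, 0.001, 0, -1],
  [0.069, 0.002, 0.001, 0, -1],
  [0.069, 0.002, 0.001, 0, -0.3],
  [0.069, 0.002, 0.001, 0, -0.3],
  [0.069, 0.002, 0.001, 0, -0.3],
  [0.02, 0.002, 0.001, 0, -0.3],
  [-0.03, 0.002, 0.001, 0, -0.3],
  [-0.08, 0.002, 0.001, 0, 0.0],
  [-0.085, 0, -0.045, -0.147, 0.1],
  [-0.085, 0, -0.09, -0.294, 0.1],
])

```text
time: 15.55
ee_pos: [0.6672, -0.0191, 0.2686]
tcp_rot: [138.1, 89.3, 65.0]
wrist_force: [0.8, -0.3, -0.4]
opening: 0.0473
```

```bash
python3 -c "
from h import *
s,R=axes();print(s['ee_pos'],s['opening']);print(to([.5044,.298,.10],90))"
```

```text
[ 0.66722062 -0.01906243  0.2686055 ] 0.047287652691465766
(array([ 0.1714, -0.0653, -0.349 ]), np.float64(-1.27652354740017))
```

Emit:
apply_moves([
  [0.0, -0.009, -0.049, -0.147, 0.1],
  [0.0, -0.018, -0.098, -0.294, 0.1],
  [0.0, -0.027, -0.147, -0.441, 0.1],
  [0.0, -0.036, -0.196, -0.588, 0.1],
  [0.0, -0.045, -0.245, -0.735, 0.1],
  [0.01, -0.054, -0.294, -0.882, 0.1],
  [0.05, -0.0653, -0.335, -1.029, 0.1],
  [0.1, -0.0653, -0.349, -1.176, 0.1],
  [0.14, -0.0653, -0.349, -1.277, 0.1],
  [0.18, -0.0653, -0.349, -1.277, 0.1],
  [0.18, -0.0653, -0.349, -1.277, 0.1],
])

```text
time: 16.65
ee_pos: [0.5017, 0.2969, 0.0863]
tcp_rot: [103.4, 89.6, 103.5]
wrist_force: [-0.1, -0.0, 0.1]
opening: 0.0467
```

```bash
python3 -c "
from h import *
s,R=axes();print(s['ee_pos'],s['opening'],np.round(R,3).tolist());print(to([.5044,.298,.031],90))"
```

```text
[0.50168022 0.2968639  0.08627951] 0.04673304988749514 [[-0.002, -0.001, 1.0], [0.007, 1.0, 0.001], [-1.0, 0.007, -0.002]]
(array([0.0553, 0.0007, 0.0028]), np.float64(0.0011152720086882173))
```

Emit:
apply_moves([
  [0.02, 0.0007, 0.0028, 0, 0.1],
  [0.04, 0.0007, 0.0028, 0, 0.1],
  [0.0555, 0.0007, 0.0028, 0, 0.1],
  [0.0555, 0.0007, 0.0028, 0, 0.1],
  [0.0555, 0.0007, 0.0028, 0, -1],
  [0.0555, 0.0007, 0.0028, 0, -1],
  [0.0555, 0.0007, 0.0028, 0, -1],
  [0.0555, 0.0007, 0.0028, 0, -1],
  [0.0, 0.0007, 0.0028, 0, -1],
  [-0.05, 0.0007, 0.0028, 0, -1],
  [-0.1, 0.0007, 0.0028, 0, -1],
  [-0.15, 0.0007, 0.0028, 0, -1],
])

```text
time: 17.85
ee_pos: [0.5043, 0.2962, 0.233]
tcp_rot: [102.3, 89.6, 102.4]
wrist_force: [1.6, 0.3, 0.1]
opening: 0.0172
```

```bash
python3 -c "
from h import *
s,R=axes();print(s['ee_pos'],s['opening'],np.round(R,3).tolist());print(to([.668,-.1086,.26],0))"
```

```text
[0.50428588 0.29619798 0.23297899] 0.01723131232705367 [[-0.002, -0.001, 1.0], [0.007, 1.0, 0.001], [-1.0, 0.007, -0.002]]
(array([-0.0303, -0.4048,  0.1632]), np.float64(-1.5696554036958275))
```

Emit:
apply_moves([
  [-0.03, -0.035, 0.014, 0.147, -1],
  [-0.032, -0.08, 0.032, 0.294, -1],
  [-0.032, -0.125, 0.05, 0.441, -1],
  [-0.032, -0.17, 0.068, 0.588, -1],
  [-0.032, -0.215, 0.086, 0.735, -1],
  [-0.032, -0.26, 0.104, 0.882, -1],
  [-0.032, -0.305, 0.122, 1.029, -1],
  [-0.032, -0.35, 0.14, 1.176, -1],
  [-0.03, -0.395, 0.16, 1.323, -1],
  [0.01, -0.4048, 0.1632, 1.47, -1],
  [0.05, -0.4048, 0.1632, 1.572, -1],
  [0.05, -0.4048, 0.1632, 1.572, -1],
])

```text
time: 19.05
ee_pos: [0.6649, -0.1083, 0.1721]
tcp_rot: [-125.1, 89.1, 144.8]
wrist_force: [-1.1, -1.2, -1.0]
opening: 0.0175
```

```bash
python3 -c "
from h import *
s,R=axes();print(s['ee_pos'],s['opening'],np.round(R,3).tolist());print(to([.668,-.1086,.110],0))"
```

```text
[ 0.66492821 -0.10826354  0.17211599] 0.01753762629643206 [[-0.013, 1.0, -0.003], [0.01, -0.003, -1.0], [-1.0, -0.013, -0.009]]
(array([0.0621, 0.0039, 0.0009]), np.float64(-0.002676158607850976))
```

Emit:
apply_moves([
  [0.03, 0.004, 0.001, 0, -1],
  [0.055, 0.004, 0.001, 0, -1],
  [0.062, 0.004, 0.001, 0, -1],
  [0.062, 0.004, 0.001, 0, -1],
  [0.062, 0.004, 0.001, 0, -0.3],
  [0.062, 0.004, 0.001, 0, -0.3],
  [0.062, 0.004, 0.001, 0, -0.3],
  [0.015, 0.004, 0.001, 0, -0.3],
  [-0.035, 0.004, 0.001, 0, -0.3],
  [-0.085, 0.004, 0.001, 0, 0.0],
  [-0.09, 0, -0.045, -0.147, 0.1],
  [-0.09, 0, -0.09, -0.294, 0.1],
])

```text
time: 20.25
ee_pos: [0.6672, -0.0192, 0.2669]
tcp_rot: [-159.2, 89.3, 127.7]
wrist_force: [1.0, 0.5, -0.5]
opening: 0.0469
```

```bash
python3 -c "
from h import *
s,R=axes();print(s['ee_pos'],s['opening']);print(to([.4624,.2985,.10],90))"
```

```text
[ 0.66717308 -0.01921777  0.26688629] 0.04693969278890599
(array([ 0.1713, -0.103 , -0.3616]), np.float64(-1.2761056014727077))
```

Emit:
apply_moves([
  [0.0, -0.013, -0.047, -0.147, 0.1],
  [0.0, -0.026, -0.094, -0.294, 0.1],
  [0.0, -0.039, -0.141, -0.441, 0.1],
  [0.0, -0.052, -0.188, -0.588, 0.1],
  [0.0, -0.065, -0.235, -0.735, 0.1],
  [0.0, -0.078, -0.282, -0.882, 0.1],
  [0.03, -0.093, -0.325, -1.029, 0.1],
  [0.08, -0.103, -0.3616, -1.176, 0.1],
  [0.12, -0.103, -0.3616, -1.276, 0.1],
  [0.16, -0.103, -0.3616, -1.276, 0.1],
  [0.18, -0.103, -0.3616, -1.276, 0.1],
  [0.18, -0.103, -0.3616, -1.276, 0.1],
])

```text
time: 21.45
ee_pos: [0.4607, 0.2978, 0.0888]
tcp_rot: [148.1, 89.2, 148.1]
wrist_force: [0.0, -0.6, 0.2]
opening: 0.0467
```

```bash
python3 -c "
from h import *
s,R=axes();print(s['ee_pos'],s['opening'],np.round(R,3).tolist());print(to([.4624,.2985,.031],90))
c=shot('top','t4.png')
cv2.imwrite('pics/t4c.png',cv2.resize(c['frame'][140:240,250:450],(800,400),interpolation=cv2.INTER_CUBIC))"
```

```text
[0.4607289  0.2978242  0.08877199] 0.046746500569537074 [[-0.011, -0.0, 1.0], [0.007, 1.0, 0.0], [-1.0, 0.007, -0.011]]
(array([0.0578, 0.0003, 0.0023]), np.float64(0.0004466250402179739))
```

View pics/t4c.png

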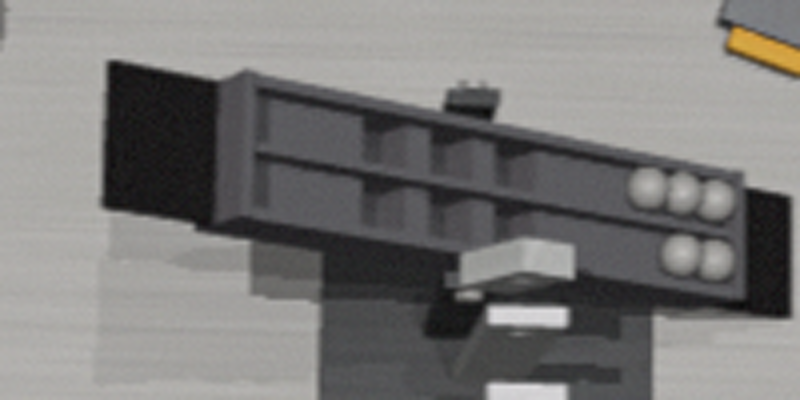

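The back row now holds three balls, at (650–713,190). The last two go into the near row.

Emit:
apply_moves([
  [0.02, 0.0003, 0.0023, 0, 0.1],
  [0.04, 0.0003, 0.0023, 0, 0.1],
  [0.058, 0.0003, 0.0023, 0, 0.1],
  [0.058, 0.0003, 0.0023, 0, 0.1],
  [0.058, 0.0003, 0.0023, 0, -1],
  [0.058, 0.0003, 0.0023, 0, -1],
  [0.058, 0.0003, 0.0023, 0, -1],
  [0.058, 0.0003, 0.0023, 0, -1],
  [0.0, 0.0003, 0.0023, 0, -1],
  [-0.05, 0.0003, 0.0023, 0, -1],
  [-0.1, 0.0003, 0.0023, 0, -1],
  [-0.15, 0.0003, 0.0023, 0, -1],
])

```text
time: 22.7
ee_pos: [0.4651, 0.2973, 0.2362]
tcp_rot: [127.0, 89.3, 127.0]
wrist_force: [1.1, 1.0, 0.2]
opening: 0.0175
```

```bash
python3 -c "
from h import *
s,R=axes();print(s['ee_pos'],s['opening'],np.round(R,3).tolist());print(to([.641,-.112,.26],0))"
```

```text
[0.46506725 0.29727358 0.2362345 ] 0.0174783348706644 [[-0.007, -0.0, 1.0], [0.01, 1.0, 0.0], [-1.0, 0.01, -0.007]]
(array([-0.029 , -0.409 ,  0.1757]), np.float64(-1.5707291104037346))
```

Emit:
apply_moves([
  [-0.03, -0.035, 0.015, 0.147, -1],
  [-0.032, -0.08, 0.034, 0.294, -1],
  [-0.032, -0.125, 0.054, 0.441, -1],
  [-0.032, -0.17, 0.073, 0.588, -1],
  [-0.032, -0.215, 0.092, 0.735, -1],
  [-0.032, -0.26, 0.112, 0.882, -1],
  [-0.032, -0.305, 0.131, 1.029, -1],
  [-0.032, -0.35, 0.15, 1.176, -1],
  [-0.03, -0.395, 0.17, 1.323, -1],
  [-0.02, -0.409, 0.1757, 1.47, -1],
  [0.02, -0.409, 0.1757, 1.571, -1],
  [0.04, -0.409, 0.1757, 1.571, -1],
])

```text
time: 23.9
ee_pos: [0.6403, -0.1122, 0.1886]
tcp_rot: [-138.7, 89.2, 131.1]
wrist_force: [-0.0, 0.8, 0.4]
opening: 0.0172
```

```bash
python3 -c "
from h import *
s,R=axes();print(s['ee_pos'],s['opening'],np.round(R,3).tolist());print(to([.641,-.112,.108],0))"
```

```text
[ 0.64029434 -0.11216062  0.18860078] 0.01715387768173499 [[-0.009, 1.0, -0.005], [0.01, -0.005, -1.0], [-1.0, -0.009, -0.01]]
(array([0.0806, 0.0014, 0.0007]), np.float64(-0.005175454385049072))
```

Emit:
apply_moves([
  [0.04, 0.001, 0.001, 0, -1],
  [0.07, 0.001, 0.001, 0, -1],
  [0.0806, 0.001, 0.001, 0, -1],
  [0.0806, 0.001, 0.001, 0, -1],
  [0.0806, 0.001, 0.001, 0, -0.35],
  [0.0806, 0.001, 0.001, 0, -0.35],
  [0.0806, 0.001, 0.001, 0, -0.35],
  [0.035, 0.001, 0.001, 0, -0.35],
  [-0.015, 0.001, 0.001, 0, -0.35],
  [-0.065, 0.001, 0.001, 0, 0.0],
  [-0.075, 0, -0.04, -0.147, 0.1],
  [-0.075, 0, -0.085, -0.294, 0.1],
])

```text
time: 25.1
ee_pos: [0.6423, -0.0283, 0.2687]
tcp_rot: [176.7, 89.4, 103.4]
wrist_force: [0.4, -0.2, -0.3]
opening: 0.047
```

```bash
python3 -c "
from h import *
s,R=axes();print(s['ee_pos'],s['opening']);print(to([.4204,.299,.10],90))"
```

```text
[ 0.6423387  -0.02829308  0.26870574] 0.047043756461392854
(array([ 0.1725, -0.1185, -0.3756]), np.float64(-1.279072184179987))
```

Emit:
apply_moves([
  [0.0, -0.014, -0.045, -0.147, 0.1],
  [0.0, -0.028, -0.09, -0.294, 0.1],
  [0.0, -0.042, -0.135, -0.441, 0.1],
  [0.0, -0.057, -0.18, -0.588, 0.1],
  [0.0, -0.071, -0.226, -0.735, 0.1],
  [0.0, -0.085, -0.272, -0.882, 0.1],
  [0.01, -0.1, -0.318, -1.029, 0.1],
  [0.06, -0.114, -0.3556, -1.176, 0.1],
  [0.11, -0.1185, -0.3756, -1.279, 0.1],
  [0.15, -0.1185, -0.3756, -1.279, 0.1],
  [0.18, -0.1185, -0.3756, -1.279, 0.1],
  [0.18, -0.1185, -0.3756, -1.279, 0.1],
])

```text
time: 26.3
ee_pos: [0.418, 0.298, 0.0884]
tcp_rot: [143.3, 89.4, 143.3]
wrist_force: [-0.6, 0.0, 0.3]
opening: 0.047
```

```bash
python3 -c "
from h import *
s,R=axes();print(s['ee_pos'],s['opening'],np.round(R,3).tolist());print(to([.4204,.299,.031],90))
c=shot('top','t5.png')"
```

```text
[0.41798471 0.29802192 0.08839931] 0.04703327263294632 [[-0.008, -0.001, 1.0], [0.006, 1.0, 0.001], [-1.0, 0.006, -0.008]]
(array([0.0574, 0.0006, 0.0029]), np.float64(0.000873012772444115))
```

Emit:
apply_moves([
  [0.02, 0.0006, 0.0029, 0, 0.1],
  [0.04, 0.0006, 0.0029, 0, 0.1],
  [0.0575, 0.0006, 0.0029, 0, 0.1],
  [0.0575, 0.0006, 0.0029, 0, 0.1],
  [0.0575, 0.0006, 0.0029, 0, -1],
  [0.0575, 0.0006, 0.0029, 0, -1],
  [0.0575, 0.0006, 0.0029, 0, -1],
  [0.0575, 0.0006, 0.0029, 0, -1],
  [0.0, 0.0006, 0.0029, 0, -1],
  [-0.05, 0.0006, 0.0029, 0, -1],
  [-0.1, 0.0006, 0.0029, 0, -1],
  [-0.15, 0.0006, 0.0029, 0, -1],
])

```text
time: 27.55
ee_pos: [0.4228, 0.2979, 0.2378]
tcp_rot: [107.3, 89.4, 107.4]
wrist_force: [1.6, 0.6, 0.2]
opening: 0.0173
```

```bash
python3 -c "
from h import *
s,R=axes();print(s['ee_pos'],s['opening'],np.round(R,3).tolist());print(to([.641,-.1086,.26],0))"
```

```text
[0.42281335 0.2979158  0.23776342] 0.017288048798123866 [[-0.003, -0.0, 1.0], [0.01, 1.0, 0.0], [-1.0, 0.01, -0.003]]
(array([-0.0268, -0.4064,  0.218 ]), np.float64(-1.570490768137189))
```

Emit:
apply_moves([
  [-0.027, -0.035, 0.018, 0.147, -1],
  [-0.032, -0.078, 0.042, 0.294, -1],
  [-0.032, -0.121, 0.065, 0.441, -1],
  [-0.032, -0.164, 0.088, 0.588, -1],
  [-0.032, -0.207, 0.111, 0.735, -1],
  [-0.032, -0.25, 0.134, 0.882, -1],
  [-0.032, -0.293, 0.157, 1.029, -1],
  [-0.032, -0.336, 0.18, 1.176, -1],
  [-0.032, -0.379, 0.203, 1.323, -1],
  [-0.027, -0.4064, 0.218, 1.47, -1],
  [0.0, -0.4064, 0.218, 1.571, -1],
  [0.04, -0.4064, 0.218, 1.571, -1],
])

```text
time: 28.75
ee_pos: [0.6424, -0.1096, 0.1951]
tcp_rot: [167.5, 89.5, 77.2]
wrist_force: [1.3, -0.1, -0.9]
opening: 0.0174
```

```bash
python3 -c "
from h import *
s,R=axes();print(s['ee_pos'],s['opening'],np.round(R,3).tolist());print(to([.641,-.1086,.110],0))"
```

```text
[ 0.64239199 -0.1095967   0.19513085] 0.01743003537457707 [[0.002, 1.0, -0.005], [0.009, -0.005, -1.0], [-1.0, 0.002, -0.009]]
(array([ 0.0851, -0.0016, -0.0002]), np.float64(-0.005432093960537454))
```

Emit:
apply_moves([
  [0.04, -0.001, 0, 0, -1],
  [0.075, -0.001, 0, 0, -1],
  [0.085, -0.001, 0, 0, -1],
  [0.085, -0.001, 0, 0, -1],
  [0.085, -0.001, 0, 0, -0.35],
  [0.085, -0.001, 0, 0, -0.35],
  [0.085, -0.001, 0, 0, -0.35],
  [0.04, -0.001, 0, 0, -0.35],
  [-0.01, 0, 0, 0, -0.35],
  [-0.055, 0.005, 0, 0, -0.35],
  [-0.065, 0.01, -0.045, 0, -1],
  [-0.065, 0.012, -0.09, 0, -1],
])

```text
time: 29.95
ee_pos: [0.6559, -0.0203, 0.2649]
tcp_rot: [137.4, 89.3, 46.9]
wrist_force: [0.6, -0.1, -0.9]
opening: 0.0009
```

```bash
python3 -c "
from h import *
s,R=axes();print(s['ee_pos'],s['opening']);print(to([.6545,.0719,.22],0))"
```

```text
[ 0.65590952 -0.02029019  0.2648916 ] 0.000923932415847712
(array([ 0.0457, -0.0025, -0.0918]), np.float64(-0.008030122692411545))
```

Emit:
apply_moves([
  [0.0, -0.0025, -0.0459, -0.008, -1],
  [0.0, -0.0025, -0.0918, -0.008, -1],
  [0.03, -0.0025, -0.0918, -0.008, -1],
  [0.0457, -0.0025, -0.0918, -0.008, -1],
  [0.0457, -0.0025, -0.0918, -0.008, -1],
  [0.0457, -0.0025, -0.0918, -0.008, -1],
])

```text
time: 30.55
ee_pos: [0.6546, 0.0718, 0.2211]
tcp_rot: [134.2, 89.3, 44.1]
wrist_force: [0.3, -0.5, 1.1]
opening: 0.0002
```

```bash
python3 -c "
from h import *
s,R=axes();print(s['ee_pos'],s['wrist_force'],np.round(R,3).tolist())
for w in [(.0719,.199),(.0812,.1762),(.0914,.1466),(.098,.115),(.1015,.0854),(.0926,.0566),(.0834,.0355)]: print(to([.6545,w[0],w[1]],0)[0])
cv2.imwrite('pics/a.png',1*shot('scene','s5.png')['frame'])
c=shot('top','t6.png')
a=cv2.resize(c['frame'][140:240,250:450],(800,400),interpolation=cv2.INTER_CUBIC);b=cv2.imread('pics/s5.png')[170:320,200:400]
cv2.imwrite('pics/m6.png',cv2.resize(b,(800,600),interpolation=cv2.INTER_CUBIC))"
```

```text
[0.65457971 0.07179169 0.22114901] [ 0.25845393 -0.52215247  1.11703123] [[0.009, 1.0, -0.0], [0.009, -0.0, -1.0], [-1.0, 0.009, -0.009]]
[ 0.0221 -0.0003  0.0001]
[ 0.045  -0.0005 -0.009 ]
[ 0.0747 -0.0008 -0.019 ]
[ 0.1064 -0.001  -0.0253]
[ 0.136  -0.0013 -0.0285]
[ 0.1647 -0.0016 -0.0194]
[ 0.1857 -0.0017 -0.01  ]
```

View pics/m6.png

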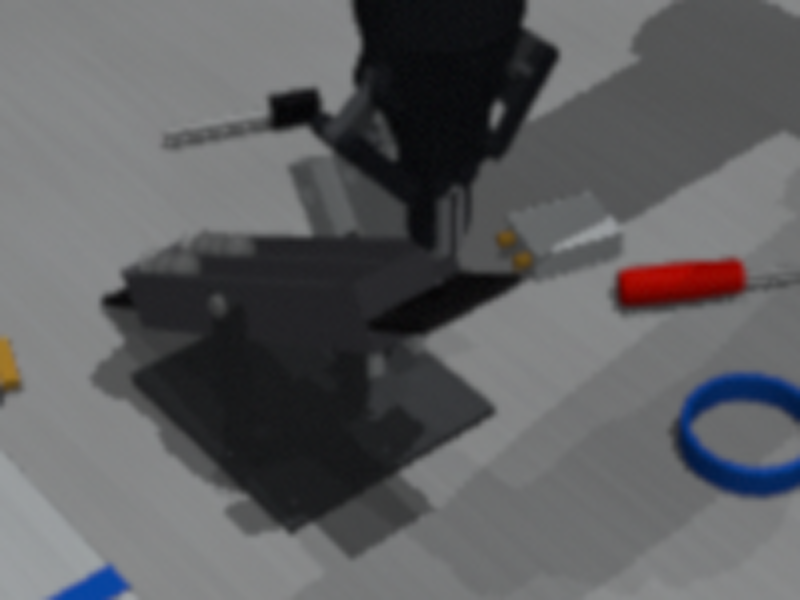

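Emit:
apply_moves([
  [0.022, -0.0003, 0.0, 0, -1],
  [0.03, -0.0004, -0.003, 0, -1],
  [0.038, -0.0005, -0.006, 0, -1],
  [0.045, -0.0005, -0.009, 0, -1],
  [0.055, -0.0006, -0.0125, 0, -1],
  [0.065, -0.0007, -0.016, 0, -1],
  [0.0747, -0.0008, -0.019, 0, -1],
  [0.083, -0.0009, -0.021, 0, -1],
  [0.091, -0.001, -0.023, 0, -1],
  [0.099, -0.001, -0.0245, 0, -1],
  [0.1064, -0.001, -0.0253, 0, -1],
])

```text
time: 31.75
ee_pos: [0.6559, 0.0968, 0.1174]
tcp_rot: [119.4, 89.1, 29.3]
wrist_force: [-0.7, -5.0, 7.7]
opening: -0.0003
```

```bash
python3 -c "
from h import *
s,R=axes();print(s['ee_pos'],s['wrist_force'],np.round(R,3).tolist())
for w in [(.098,.115),(.1015,.0854),(.0926,.0566),(.0834,.0355)]: print(to([.6545,w[0],w[1]],0)[0])"
```

```text
[0.65590051 0.09684925 0.11744658] [-0.71952975 -5.04418084  7.70885557] [[0.013, 1.0, -0.002], [0.007, -0.002, -1.0], [-1.0, 0.013, -0.007]]
[ 0.0024 -0.0014 -0.0011]
[ 0.0321 -0.0018 -0.0044]
[ 0.0608 -0.0022  0.0047]
[ 0.0818 -0.0024  0.0141]
```

Emit:
apply_moves([
  [0.0045, -0.0014, -0.0015, 0, -1],
  [0.008, -0.0014, -0.002, 0, -1],
  [0.0115, -0.0014, -0.0025, 0, -1],
  [0.015, -0.0015, -0.003, 0, -1],
  [0.0185, -0.0015, -0.0035, 0, -1],
  [0.022, -0.0016, -0.004, 0, -1],
  [0.0255, -0.0016, -0.004, 0, -1],
  [0.029, -0.0017, -0.004, 0, -1],
  [0.0325, -0.0018, -0.004, 0, -1],
  [0.036, -0.0018, -0.0035, 0, -1],
  [0.0395, -0.0019, -0.0025, 0, -1],
  [0.043, -0.002, -0.0015, 0, -1],
])

```text
time: 32.95
ee_pos: [0.6556, 0.0981, 0.0765]
tcp_rot: [112.9, 89.0, 22.7]
wrist_force: [0.1, -2.7, 6.5]
opening: 0.0001
```

```bash
python3 -c "
from h import *
s,R=axes();print(s['ee_pos'],s['wrist_force'],np.round(R,3).tolist())
for w in [(.0926,.0566),(.0834,.0355)]: print(to([.6545,w[0],w[1]],0)[0])"
```

```text
[0.6555962  0.09812838 0.07650954] [ 0.07912562 -2.73722875  6.47220012] [[0.016, 1.0, -0.003], [0.007, -0.003, -1.0], [-1.0, 0.016, -0.007]]
[ 0.0199 -0.0014  0.0057]
[ 0.0409 -0.0017  0.015 ]
```

Emit:
apply_moves([
  [0.004, -0.001, 0.001, 0, -1],
  [0.0075, -0.001, 0.002, 0, -1],
  [0.011, -0.001, 0.003, 0, -1],
  [0.0145, -0.0014, 0.004, 0, -1],
  [0.018, -0.0014, 0.005, 0, -1],
  [0.0215, -0.0014, 0.0065, 0, -1],
  [0.025, -0.0014, 0.008, 0, -1],
  [0.0285, -0.0015, 0.0095, 0, -1],
  [0.032, -0.0016, 0.011, 0, -1],
  [0.0355, -0.0017, 0.0125, 0, -1],
  [0.039, -0.0017, 0.014, 0, -1],
  [0.042, -0.0017, 0.015, 0, -1],
])

```text
time: 34.15
ee_pos: [0.6556, 0.0833, 0.0362]
tcp_rot: [110.1, 88.9, 19.9]
wrist_force: [0.4, -0.4, 5.3]
opening: -0.0
```

Emit:
apply_moves([
  [0.003, 0, 0.001, 0, -1],
  [0.004, 0, 0.001, 0, -1],
  [0.004, 0, 0.001, 0, -1],
  [0.004, 0, 0.001, 0, -1],
  [0.004, 0, 0.001, 0, -1],
  [0.004, 0, 0.001, 0, -1],
  [0.004, 0, 0.001, 0, -1],
  [0.004, 0, 0.001, 0, -1],
  [0.004, 0, 0.001, 0, -1],
  [0.004, 0, 0.001, 0, -1],
  [0.004, 0, 0.001, 0, -1],
  [0.004, 0, 0.001, 0, -1],
])

```text
time: 35.35
ee_pos: [0.6561, 0.0824, 0.0343]
tcp_rot: [109.4, 88.8, 19.2]
wrist_force: [-3.7, 0.4, 8.9]
opening: 0.0001
```

```bash
python3 -c "
from h import *
s,R=axes();print(s['ee_pos'],s['wrist_force'])
c=shot('scene','s7.png')
cv2.imwrite('pics/m7.png',cv2.resize(c['frame'][170:320,180:380],(800,600),interpolation=cv2.INTER_CUBIC))"
```

```text
[0.65609541 0.08239368 0.03429972] [-3.74992185  0.43979092  8.87057519]
```

View pics/m7.png

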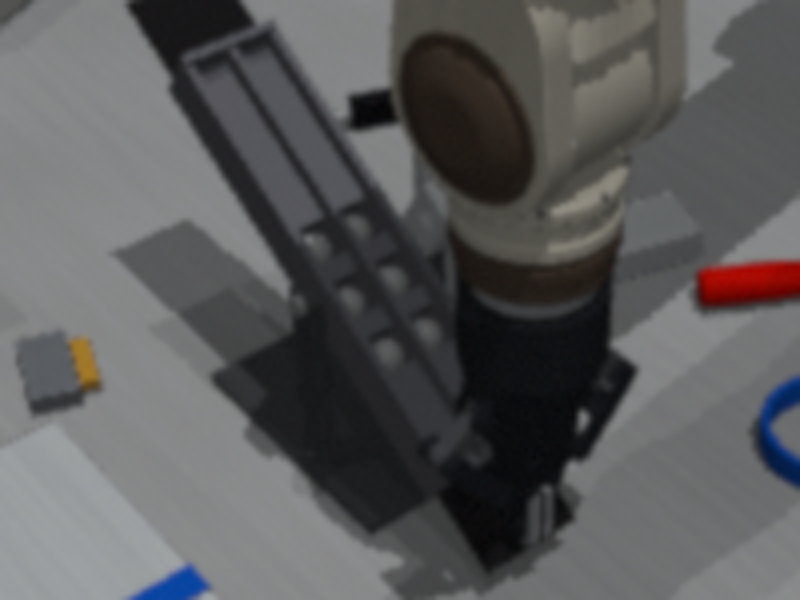

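All six pockets are filled, at about (317,240), (357,222), (350,298), (392,275), (387,350) and (427,328). The excess ball is at the far end. Next I move over to the channel tab.

Emit:
apply_moves([
  [-0.05, 0, 0, 0, -1],
  [-0.1, 0, 0, 0, -1],
  [-0.15, 0, 0, 0, -1],
  [-0.2, 0, 0, 0, -1],
  [-0.24, 0, 0.01, 0, -1],
  [-0.25, 0, 0.055, 0, -1],
  [-0.25, 0, 0.105, 0, -1],
  [-0.25, 0, 0.155, 0, -1],
  [-0.25, 0, 0.205, 0, -1],
  [-0.25, 0, 0.255, 0, -1],
  [-0.25, 0, 0.284, 0, -1],
  [-0.24, 0, 0.284, 0, -1],
])

```text
time: 36.6
ee_pos: [0.65, -0.2077, 0.273]
tcp_rot: [105.6, 88.7, 15.1]
wrist_force: [-0.2, -0.1, -0.3]
opening: 0.0002
```

```bash
python3 -c "
from h import *
s,R=axes();print(s['ee_pos'],s['wrist_force'],np.round(R,3).tolist())
for w in [(-.2021,.2106),(-.215,.1867),(-.2268,.152),(-.2375,.115),(-.232,.081),(-.22,.0488),(-.207,.0255)]: print(to([.6545,w[0],w[1]],0))"
```

```text
[ 0.65004419 -0.20770354  0.27302591] [-0.18082837 -0.08317742 -0.30112761] [[0.022, 1.0, -0.008], [0.006, -0.008, -1.0], [-1.0, 0.022, -0.006]]
(array([ 0.0625,  0.0031, -0.0053]), np.float64(-0.007849307584028908))
(array([0.0864, 0.0027, 0.0078]), np.float64(-0.007849307584028908))
(array([0.121 , 0.002 , 0.0198]), np.float64(-0.007849307584028908))
(array([0.1579, 0.0013, 0.0307]), np.float64(-0.007849307584028908))
(array([0.1919, 0.0005, 0.0254]), np.float64(-0.007849307584028908))
(array([ 0.2242, -0.0003,  0.0136]), np.float64(-0.007849307584028908))
(array([ 0.2476, -0.0009,  0.0007]), np.float64(-0.007849307584028908))
```

Emit:
apply_moves([
  [0.045, 0.003, -0.0053, 0, -1],
  [0.0625, 0.003, -0.0053, 0, -1],
  [0.07, 0.003, -0.001, 0, -1],
  [0.078, 0.003, 0.004, 0, -1],
  [0.0864, 0.003, 0.0078, 0, -1],
  [0.0935, 0.0025, 0.0105, 0, -1],
  [0.1, 0.0025, 0.0128, 0, -1],
  [0.107, 0.0022, 0.0152, 0, -1],
  [0.114, 0.002, 0.0175, 0, -1],
  [0.121, 0.002, 0.0198, 0, -1],
  [0.1285, 0.0018, 0.022, 0, -1],
  [0.136, 0.0016, 0.0245, 0, -1],
])

```text
time: 37.8
ee_pos: [0.6543, -0.2316, 0.1363]
tcp_rot: [105.6, 88.7, 15.1]
wrist_force: [-0.2, 3.9, 3.6]
opening: -0.0
```

```bash
python3 -c "
from h import *
s,R=axes();print(s['ee_pos'],s['wrist_force'],np.round(R,3).tolist())
for w in [(-.2375,.115),(-.232,.081),(-.22,.0488),(-.207,.0255)]: print(to([.6545,w[0],w[1]],0))"
```

```text
[ 0.65431486 -0.23162198  0.13633663] [-0.22513548  3.8653543   3.58253103] [[0.021, 1.0, -0.008], [0.006, -0.008, -1.0], [-1.0, 0.021, -0.006]]
(array([ 0.0213, -0.0002,  0.006 ]), np.float64(-0.007915827315375434))
(array([ 0.0553, -0.001 ,  0.0007]), np.float64(-0.007915827315375434))
(array([ 0.0876, -0.0018, -0.0111]), np.float64(-0.007915827315375434))
(array([ 0.111 , -0.0024, -0.024 ]), np.float64(-0.007915827315375434))
```

Emit:
apply_moves([
  [0.007, 0, 0.002, 0, -1],
  [0.014, 0, 0.004, 0, -1],
  [0.0213, 0, 0.006, 0, -1],
  [0.028, 0, 0.006, 0, -1],
  [0.035, 0, 0.005, 0, -1],
  [0.042, -0.0005, 0.004, 0, -1],
  [0.049, -0.001, 0.0025, 0, -1],
  [0.0553, -0.001, 0.0007, 0, -1],
  [0.062, -0.001, -0.0015, 0, -1],
  [0.0685, -0.0015, -0.004, 0, -1],
  [0.075, -0.0015, -0.0065, 0, -1],
  [0.082, -0.002, -0.009, 0, -1],
])

```text
time: 39.0
ee_pos: [0.6543, -0.2219, 0.0539]
tcp_rot: [105.4, 88.7, 14.9]
wrist_force: [2.2, -2.4, 3.4]
opening: -0.0001
```

Emit:
apply_moves([
  [0.007, 0, -0.003, 0, -1],
  [0.013, 0, -0.006, 0, -1],
  [0.019, 0, -0.01, 0, -1],
  [0.025, 0, -0.013, 0, -1],
  [0.03, 0, -0.015, 0, -1],
  [0.032, 0, -0.015, 0, -1],
  [0.032, 0, -0.015, 0, -1],
  [0.032, 0, -0.015, 0, -1],
  [0.032, 0, -0.015, 0, -1],
  [0.032, 0, -0.015, 0, -1],
  [0.032, 0, -0.015, 0, -1],
  [0.032, 0, -0.015, 0, -1],
])

```text
time: 40.2
ee_pos: [0.6555, -0.2068, 0.024]
tcp_rot: [102.9, 88.6, 12.4]
wrist_force: [-5.2, -0.8, 16.4]
opening: -0.0
```

```bash
python3 -c "
from h import *
s,R=axes();print(s['ee_pos'],s['wrist_force'],s['q'])
c=shot('top','t8.png');P=cloud(c);b=P[(P[...,2]>.016)&(P[...,2]<.03)&(abs(P[...,0]-.48)<.1)&(P[...,1]<-.25)&(P[...,1]>-.42)]
print(len(b))
cv2.imwrite('pics/m8.png',cv2.resize(c['frame'][140:240,250:450],(800,400),interpolation=cv2.INTER_CUBIC))"
```

```text
[ 0.65545642 -0.20677026  0.02399073] [-5.24823234 -0.80335222 16.41596302] [-17.79752658  23.35697914   9.13127934  74.57652428   0.69726358
  72.66072085]
0
```

View pics/m8.png

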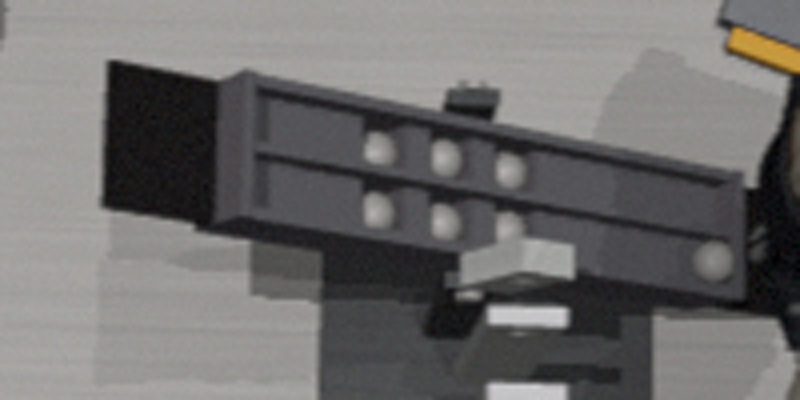

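The board is tipped back hard against its stop at 16 N. All six pockets hold a ball, and the excess ball is at (712,260) in the near channel. Next I clear the view and locate the pin.

Emit:
apply_moves([
  [-0.05, 0, 0, 0, -1],
  [-0.1, 0, 0, 0, -1],
  [-0.15, 0, 0, 0, -1],
  [-0.2, 0, 0, 0, -1],
  [-0.25, 0, 0, 0, -1],
  [-0.26, -0.02, -0.045, 0, -1],
  [-0.26, -0.04, -0.09, 0, -1],
  [-0.26, -0.06, -0.135, 0, -1],
  [-0.26, -0.08, -0.18, 0, -1],
  [-0.26, -0.1, -0.22, 0, -1],
  [-0.26, -0.1, -0.22, 0, -1],
])

```text
time: 41.35
ee_pos: [0.5491, 0.0169, 0.2832]
tcp_rot: [106.1, 88.6, 15.9]
wrist_force: [-0.1, -0.2, 1.5]
opening: -0.0001
```

```bash
cat > pin.py <<'E'
from h import *
s,R=axes();print(s['time'],s['ee_pos'],np.round(R,3).tolist())
c=shot('top','t9.png');P=cloud(c)
cand=cams.spot_in('pin_grip','top');print(cand[:2])
l,t,r,b=[int(round(x)) for x in cand[0]['rect']]
g=cv2.cvtColor(c['frame'],cv2.COLOR_BGR2GRAY)
sub=g[t-6:b+6,l-6:r+6];m=(sub<60).astype(np.uint8)
n,lab,st,ce=cv2.connectedComponentsWithStats(m);k=1+np.argmax(st[1:,4]);print(st[k])
ys,xs=np.nonzero(lab==k);uv=np.stack([xs+l-6,ys+t-6],1)
W=np.array([ray(c,u,v,.024)[:2] for u,v in uv])*1000
print('block top',cv2.minAreaRect(W.astype(np.float32)),W.mean(0))
q=P[t-6:b+6,l-6:r+6].reshape(-1,3);q=q[(q[:,2]>.019)&(q[:,2]<.03)];print('depth block',len(q),q.mean(0).round(4),cv2.minAreaRect((q[:,:2]*1000).astype(np.float32)))
cv2.imwrite('pics/pin.png',cv2.resize(c['frame'][t-20:b+20,l-30:r+30],None,fx=7,fy=6,interpolation=cv2.INTER_CUBIC)[:600,:800]);print('crop',l-30,t-20)
E
python3 pin.py
```

```text
41.35 [0.54911687 0.01687209 0.28321906] [[0.024, 1.0, -0.003], [0.007, -0.003, -1.0], [-1.0, 0.024, -0.007]]
[{'rect': [487.8, 253.9, 515.4, 315.1], 'confidence': 0.81}]
[  5  43  15  20 187]
block top ((471.768798828125, -302.6536560058594), (17.366470336914062, 37.26609802246094), 70.77339935302734) [ 471.68001005 -302.67010443]
depth block 160 [ 0.4747 -0.3054  0.0236] ((501.0255432128906, -314.8792724609375), (14.615943908691406, 96.90472412109375), 70.5345458984375)
crop 458 234
```

View pics/pin.png

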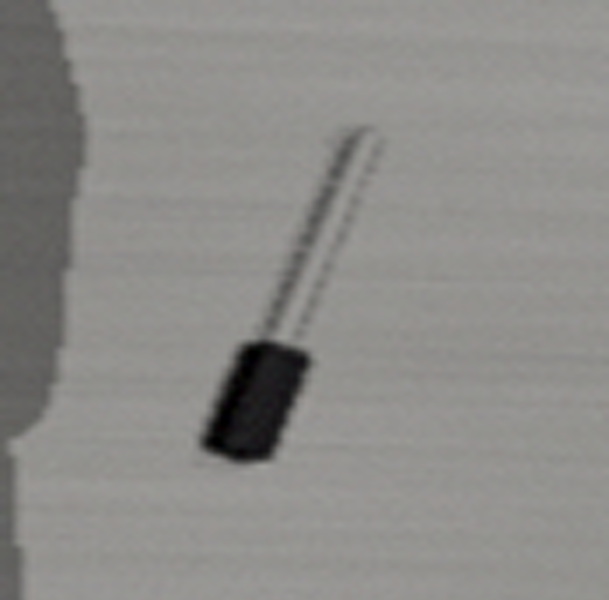

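Run:
```python
from h import *
c=cams.camera('top')
tip=ray(c,458+364/7,234+130/6,.014);base=ray(c,458+287/7,234+336/6,.014)
d=(tip-base)[:2];print(tip,base,np.hypot(*d),np.degrees(np.arctan2(d[1],d[0])))
a=np.deg2rad(-19.2);u=np.array([np.cos(a),np.sin(a)])
print('centre from tip',tip[:2]-.093*u,'from base',base[:2]-.018*u)
C=np.array([.4715,-.3040]);print(to([*C,.12],70.8),to([*C,.005],70.8))
for p in ([*C,.024],[*(C+.018*u),.024],[*(C-.018*u),.024]): print(((proj(c,p)-[458,234])*[7,6]).round(1))
```

```text
[ 0.55760921 -0.33718087  0.014     ] [ 0.4921742  -0.31525076  0.014     ] 0.06901210394870702 -18.528234336277638
centre from tip [ 0.46978221 -0.30659627] from base [ 0.47517542 -0.30933116]
(array([ 0.1589, -0.0813,  0.3183]), np.float64(-1.2428311264266585)) (array([ 0.2739, -0.084 ,  0.3189]), np.float64(-1.2428311264266585))
[258.2 400.2]
[279.4 345.6]
[236.8 455. ]
```

Emit:
apply_moves([
  [0.0, -0.01, 0.045, -0.14, -0.2],
  [0.0, -0.02, 0.09, -0.28, 0.1],
  [0.0, -0.035, 0.137, -0.42, 0.1],
  [0.01, -0.05, 0.184, -0.56, 0.1],
  [0.03, -0.06, 0.23, -0.7, 0.1],
  [0.06, -0.07, 0.27, -0.84, 0.1],
  [0.09, -0.0813, 0.31, -0.98, 0.1],
  [0.13, -0.0813, 0.3198, -1.12, 0.1],
  [0.17, -0.0813, 0.3198, -1.243, 0.1],
  [0.2, -0.082, 0.3198, -1.243, 0.1],
  [0.21, -0.082, 0.3198, -1.243, 0.1],
  [0.21, -0.082, 0.3198, -1.243, 0.1],
])

```text
time: 42.7
ee_pos: [0.4711, -0.3057, 0.0675]
tcp_rot: [37.0, 88.7, 17.7]
wrist_force: [0.9, -0.3, 1.2]
opening: 0.047
```

Run:
```python
from h import *
s,R=axes();print(s['ee_pos'],s['opening'],np.round(R,3).tolist());print(to([.4715,-.3053,.004],70.8))
c=shot('scene');print([(x['rect'],x['confidence']) for x in cams.spot_in('pin_grip','scene')])
for p in ([.4715,-.3053,.012],[.5593,-.3359,.012]): print(proj(c,p))
cv2.imwrite('pics/m10.png',cv2.resize(c['frame'][160:260,180:320],(800,571),interpolation=cv2.INTER_CUBIC))
```

```text
[ 0.47108666 -0.30566564  0.06750729] 0.04703023012297937 [[0.021, 0.33, 0.944], [0.007, 0.944, -0.33], [-1.0, 0.013, 0.018]]
(array([ 0.0635, -0.0004, -0.0009]), np.float64(-0.0015858046397903003))
[([264.4, 191.2, 278.9, 206.0], 0.66)]
[273.9624931  196.22977427]
[241.27962032 202.94285727]
```

View pics/m10.png

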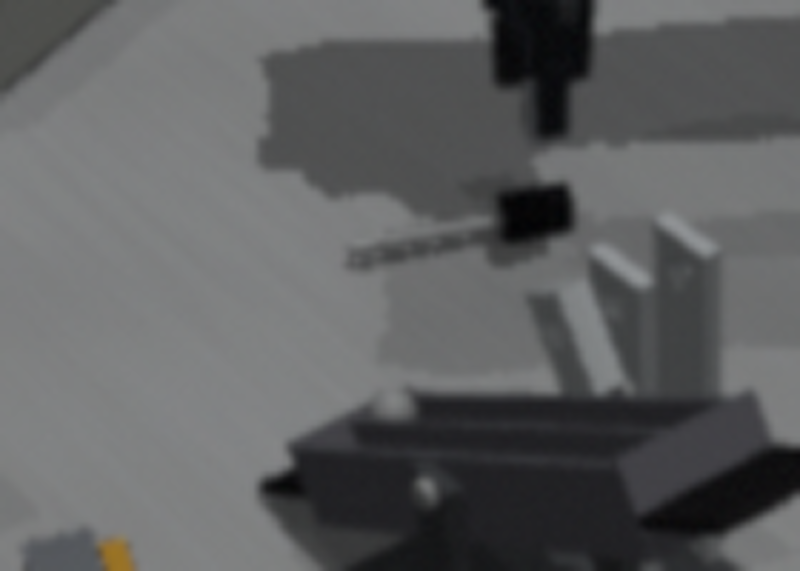

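Run:
```python
from h import *
c=cams.camera('scene');cv2.imwrite('pics/s11.png',c['frame'])
f=c['frame'][160:260,180:320];g=cv2.cvtColor(f,cv2.COLOR_BGR2GRAY)
m=np.zeros_like(g);m[30:42,84:104]=(g[30:42,84:104]<40);y,x=np.nonzero(m);print(x.mean()+180,y.mean()+160,len(x))
# rod pixels: darker than surrounding
bl=cv2.medianBlur(g,15).astype(int)-g; r=np.zeros_like(g);r[36:48,58:86]=(bl[36:48,58:86]>12);y,x=np.nonzero(r);print(len(x))
l=np.polyfit(x,y,1);print('x',x.min(),x.max())
W=[ray(c,180+u,160+np.polyval(l,u),.012) for u in (x.min(),x.max())];d=W[0]-W[1];print(W,np.hypot(*d[:2]),np.degrees(np.arctan2(d[1],d[0])))
print(ray(c,273.6,197.1,.012), ray(c,241.2,205.8,.012))
```

```text
273.01010101010104 196.78787878787878 99
85
x 60 85
[array([ 0.56690444, -0.33062605,  0.012     ]), array([ 0.50753682, -0.29757423,  0.012     ])] 0.06794804341543847 -29.106062216044027
[ 0.47476317 -0.3025577   0.012     ] [ 0.56675469 -0.32499761  0.012     ]
```

Emit:
apply_moves([
  [0.025, 0, 0, 0.005, 0.1],
  [0.045, 0, 0, 0.008, 0.1],
  [0.06, 0, 0, 0.008, 0.1],
  [0.0635, 0, 0, 0.008, 0.1],
  [0.0635, 0, 0, 0.008, 0.1],
  [0.0635, 0, 0, 0.008, -1],
  [0.0635, 0, 0, 0.008, -1],
  [0.0635, 0, 0, 0.008, -1],
  [0.0635, 0, 0, 0.008, -1],
  [0.0635, 0, 0, 0.008, -1],
  [0.0635, 0, 0, 0.008, -1],
], newtons=60)

```text
time: 43.95
ee_pos: [0.4752, -0.3062, 0.0088]
tcp_rot: [25.0, 88.4, 5.3]
wrist_force: [-0.3, 0.1, 6.2]
opening: 0.0125
```

Run:
```python
from h import *
s,R=axes();print(s['ee_pos'],s['opening'],s['wrist_force'],np.round(R,3).tolist());print(to([.43,-.2,.15],90),to([.43,-.074,.15],90))
```

```text
[ 0.4752044  -0.30624442  0.0087759 ] 0.01254787124304197 [-0.28488026  0.12483399  6.23430123] [[0.028, 0.336, 0.941], [0.003, 0.942, -0.337], [-1.0, 0.012, 0.025]]
(array([-0.1421,  0.0865, -0.0747]), np.float64(-0.3432118290187829)) (array([-0.1418,  0.2052, -0.1172]), np.float64(-0.3432118290187829))
```

Emit:
apply_moves([
  [-0.03, 0, 0, 0, -1],
  [-0.07, 0, 0, 0, -1],
  [-0.11, 0, -0.01, 0, -1],
  [-0.14, 0.01, -0.03, -0.08, -1],
  [-0.14, 0.04, -0.05, -0.16, -1],
  [-0.14, 0.07, -0.07, -0.24, -1],
  [-0.14, 0.11, -0.085, -0.3432, -1],
  [-0.14, 0.14, -0.095, -0.3432, -1],
  [-0.14, 0.17, -0.105, -0.3432, -1],
  [-0.14, 0.19, -0.112, -0.3432, -1],
  [-0.14, 0.2052, -0.1172, -0.3432, -1],
  [-0.14, 0.2052, -0.1172, -0.3432, -1],
])

```text
time: 45.15
ee_pos: [0.43, -0.0725, 0.1485]
tcp_rot: [5.5, 88.4, 5.6]
wrist_force: [-0.4, 0.5, -0.7]
opening: 0.0129
```

Run:
```python
from h import *
s,R=axes();p=s['ee_pos'];print(p,s['opening'],s['wrist_force'],np.round(R,3).tolist())
c=shot('scene','s12.png');t=shot('top','t12.png')
for n,k in (('scene',c),('top',t)):
    print(n,[(x['rect'],x['confidence']) for x in cams.spot_in('pin_grip',n)][:2],[proj(k,q).round(1) for q in ([p[0]+.015,p[1],.151],[p[0]+.09,p[1],.151],[.5566,-.074,.151])])
a=cv2.resize(c['frame'][150:210,250:350],(800,480),interpolation=cv2.INTER_CUBIC)
u,v=proj(t,[p[0]+.07,p[1],.151]).astype(int);print(u,v)
b=cv2.resize(t['frame'][v-20:v+20,u-60:u+60],(800,267),interpolation=cv2.INTER_CUBIC)
cv2.imwrite('pics/m12.png',cv2.resize(np.vstack([a,b]),(640,598)))
```

```text
[ 0.42998319 -0.07252631  0.14849503] 0.012863324658219197 [-0.42267676  0.46169316 -0.7067282 ] [[0.028, -0.002, 1.0], [0.003, 1.0, 0.002], [-1.0, 0.003, 0.028]]
scene [([372.2, 262.5, 407.8, 293.6], 0.72), ([315.7, 184.6, 346.4, 202.0], 0.71)] [array([339.1, 188. ]), array([314.8, 199.7]), array([301.9, 205.4])]
top [([379.3, 262.1, 384.8, 279.7], 0.48)] [array([377.9, 310.1]), array([378.4, 264.2]), array([379.6, 242.2])]
378 276
```

View pics/m12.png

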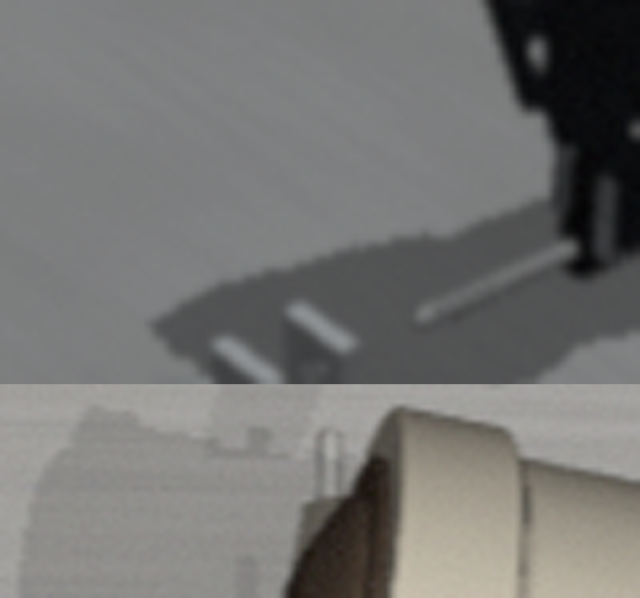

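Run:
```python
from h import *
t=cams.camera('top');f=cv2.cvtColor(t['frame'],cv2.COLOR_BGR2GRAY).astype(int);P=cloud(t)
print(f[262:284:2,372:390])
Z=P[225:262,355:405];
for x in (.5606,.5926):
    q=Z[(Z[...,2]>.163)&(Z[...,2]<.174)&(abs(Z[...,0]-x)<.008)];print(x,len(q),q.mean(0),np.percentile(q[:,1],[3,97]))
q=P[255:285,370:392];q=q[(q[...,2]>.13)&(q[...,2]<.17)];print('rod',len(q),q.mean(0))
for x0,x1 in ((.485,.495),(.495,.505),(.505,.515),(.515,.525)):
    w=q[(q[:,0]>x0)&(q[:,0]<x1)]; print(x0,len(w),w.mean(0).round(4) if len(w) else 0,w[:,2].max() if len(w) else 0)
s=cams.camera('scene');Q=cloud(s);q=Q[184:203,310:342];q=q[(q[...,2]>.13)&(q[...,2]<.17)&(q[...,0]<.535)]
for x0,x1 in ((.455,.47),(.47,.485),(.485,.495),(.495,.505),(.505,.515),(.515,.525)):
    w=q[(q[:,0]>x0)&(q[:,0]<x1)]; print('sc',x0,len(w),w.mean(0).round(4) if len(w) else 0)
g=cv2.cvtColor(s['frame'],cv2.COLOR_BGR2GRAY);print(g[200:213,290:308])
print(proj(s,[.5646,-.074,.151]),proj(s,[.5646,-.074,.168]))
```

```text
[[149 150 150 151 155 162 164 164 164 164 164 163 162 162 166 165 166 163]
 [148 150 150 157 160 162 158 147 146 148 153 161 163 161 161 162 160 129]
 [152 149 157 164 160 143 124 141 170 166 145 147 157 158 161 159 132  92]
 [148 150 160 162 150 130 121 140 167 163 137 144 159 164 162 152 110  78]
 [146 146 147 147 147 128 118 130 151 153 132 133 143 153 150 102  47  28]
 [142 143 145 144 144 130 117 133 149 142 116 128 144 143 107  48  24  26]
 [140 143 143 142 144 128 118 134 149 142 125 130 141 104  50  26  25  28]
 [143 140 141 144 142 126 120 132 147 136 116 104  83  48  26  31  25  29]
 [143 144 142 131 106  91  84  89  93  86  64  40  33  34  38  38  30  30]
 [141 143 141 120  92  85  86  88  79  52  31  35  35  40  44  44  39  32]
 [145 145 131 106  87  89  86  67  39  31  35  39  40  43  46  49  42  33]]
0.5606 107 [ 0.56086429 -0.07405325  0.16778547] [-0.08875002 -0.05825131]<stdin>:6: RuntimeWarning: Mean of empty slice.
  ret = um.true_divide(
Traceback (most recent call last):
IndexError: index -1 is out of bounds for axis 0 with size 0
```

Run:
```python
from h import *
s=cams.camera('scene');Q=cloud(s);q=Q[184:203,310:342];q=q[(q[...,2]>.13)&(q[...,2]<.17)&(q[...,0]<.535)]
for x0,x1 in ((.455,.47),(.47,.485),(.485,.495),(.495,.505),(.505,.515),(.515,.525)):
    w=q[(q[:,0]>x0)&(q[:,0]<x1)]; print('sc',x0,len(w),w.mean(0).round(4) if len(w) else 0)
g=cv2.cvtColor(s['frame'],cv2.COLOR_BGR2GRAY);print(g[198:213,292:308]);print(g[186:204,312:340:2])
for x in [.455,.47,.485,.5,.515]:print(x,proj(s,[x,-.0753,.151]).round(2))
print('hole',proj(s,[.5646,-.0735,.151]),'platetop',proj(s,[.5646,-.0735,.168]),proj(s,[.5646,-.0575,.168]),proj(s,[.5646,-.0895,.168]))
```

```text
sc 0.455 17 [ 0.4628 -0.0717  0.1531]
sc 0.47 20 [ 0.4776 -0.0732  0.1519]
sc 0.485 12 [ 0.4908 -0.0728  0.1527]
sc 0.495 13 [ 0.5002 -0.0723  0.152 ]
sc 0.505 12 [ 0.5098 -0.0727  0.1528]
sc 0.515 10 [ 0.519  -0.0722  0.1527]
[[ 81  83  95 122 137 138 127 108  93  86  84  84  84  84  83  84]
 [ 82  80  85 109 130 141 142 134 116  97  87  84  84  84  85  84]
 [ 82  79  74  80  99 119 136 143 137 121 102  91  86  85  83  83]
 [ 81  80  73  68  73  86 110 132 142 140 128 113  98  88  83  84]
 [ 82  80  74  68  66  68  80 103 129 140 142 137 121 101  86  83]
 [ 82  80  75  67  66  65  67  76  99 120 136 143 133 113  91  83]
 [ 83  80  74  68  65  64  64  66  74  87 109 124 115  97  86  83]
 [ 84  82  74  67  65  64  63  65  67  69  78  90  88  83  82  82]
 [ 96  85  75  67  66  68  69  71  72  68  68  76  80  79  81  82]
 [120  98  78  67  68  73  75  76  81  72  68  74  78  80  81  81]
 [139 117  88  70  67  73  76  75  74  67  68  74  78  80  81  81]
 [136 123  94  72  67  70  76  73  68  66  67  75  79  80  81  82]
 [107  98  82  69  66  68  74  71  67  66  67  74  79  80  80  81]
 [
[... 728 characters left out ...]
  85  94 100 102  92  81  79  79  82  82  83  82  82]
 [ 84  93 112 104  90  80  79  81  82  83  82  83  83  82]
 [ 84 103 116  94  77  79  82  81  82  83  83  82  82  83]
 [ 83  97  97  79  79  83  84  82  82  83  83  82  83  83]
 [ 82  79  76  78  82  83  83  84  82  82  83  83  82  82]
 [ 84  80  80  82  83  83  83  83  82  82  82  83  83  82]
 [ 83  84  83  84  83  83  83  83  84  82  82  83  83  83]
 [ 83  83  84  84  84  83  82  83  83  83  82  82  83  88]]
0.455 [335.19 188.99]
0.47 [330.41 191.29]
0.485 [325.56 193.61]
0.5 [320.65 195.97]
0.515 [315.67 198.36]
hole [299.2067003  206.86964604] platetop [299.11646081 200.67414797] [303.67207165 203.97899621] [294.63755906 197.42494801]
```

Run:
```python
from h import *
print(bot.get_obs()['ee_pos'])
for x in (.455,.48,.51): print(to([x,-.0710,.1480],90))
```

```text
[ 0.43000056 -0.0746271   0.14814913]
(array([0.0008, 0.0037, 0.025 ]), np.float64(-0.001093570692169532))
(array([0.0015, 0.0037, 0.05  ]), np.float64(-0.001093570692169532))
(array([0.0024, 0.0037, 0.08  ]), np.float64(-0.001093570692169532))
```

Emit:
apply_moves([
  [0.0, 0.0016, 0.0, 0, -1],
  [0.0005, 0.0016, 0.01, 0, -1],
  [0.0007, 0.0016, 0.02, 0, -1],
  [0.0009, 0.0016, 0.028, 0, -1],
  [0.0011, 0.0016, 0.034, 0, -1],
  [0.0013, 0.0016, 0.039, 0, -1],
  [0.0014, 0.0016, 0.044, 0, -1],
  [0.0015, 0.0016, 0.048, 0, -1],
  [0.0015, 0.0016, 0.05, 0, -1],
  [0.0015, 0.0016, 0.05, 0, -1],
])

```text
time: 46.45
ee_pos: [0.4801, -0.0731, 0.148]
tcp_rot: [5.1, 88.4, 5.1]
wrist_force: [-0.5, -0.3, 0.3]
opening: 0.0123
```

Run:
```python
from h import *
s,R=axes();print(s['ee_pos'],s['opening'],s['wrist_force'],s['torque'],np.round(R,3).tolist())
for x in (.51,.53,.543): print(to([x,-.0730,.1480],90))
```

```text
[ 0.48014716 -0.07307996  0.14801097] 0.012331776446864654 [-0.48182074 -0.30389207  0.33772814] [-0.01130491  0.00061937 -0.03019517] [[0.027, 0.001, 1.0], [0.002, 1.0, -0.001], [-1.0, 0.002, 0.027]]
(array([0.0008, 0.0001, 0.0298]), np.float64(-0.001006958724648399))
(array([0.0014, 0.0001, 0.0498]), np.float64(-0.001006958724648399))
(array([0.0017, 0.0001, 0.0628]), np.float64(-0.001006958724648399))
```

The tip is about 13 mm past the plate mouth with no force, so I continue.

Emit:
apply_moves([
  [0.0003, 0.0001, 0.01, 0, -1],
  [0.0005, 0.0001, 0.018, 0, -1],
  [0.0008, 0.0001, 0.026, 0, -1],
  [0.0009, 0.0001, 0.032, 0, -1],
  [0.001, 0.0001, 0.037, 0, -1],
  [0.0011, 0.0001, 0.041, 0, -1],
  [0.0012, 0.0001, 0.045, 0, -1],
  [0.0013, 0.0001, 0.049, 0, -1],
  [0.0014, 0.0001, 0.052, 0, -1],
  [0.0014, 0.0001, 0.052, 0, -1],
])

```text
time: 47.45
ee_pos: [0.5324, -0.073, 0.148]
tcp_rot: [5.2, 88.4, 5.1]
wrist_force: [0.2, -0.2, -0.7]
opening: 0.0123
```

Run:
```python
from h import *
s,R=axes();print(s['ee_pos'],s['opening'],s['wrist_force'],s['torque'])
for x in (.54,.543,.546): print(to([x,-.0730,.1480],90))
```

```text
[ 0.53243511 -0.07298874  0.1479979 ] 0.012289759991405953 [ 0.18224689 -0.15026182 -0.70151027] [-0.0277106   0.01920393  0.00284043]
(array([ 0.0002, -0.    ,  0.0076]), np.float64(-0.0009060659728163944))
(array([ 0.0003, -0.    ,  0.0106]), np.float64(-0.0009060659728163944))
(array([0.0004, 0.    , 0.0136]), np.float64(-0.0009060659728163944))
```

Emit:
apply_moves([
  [0.0001, 0, 0.003, 0, -1],
  [0.0002, 0, 0.006, 0, -1],
  [0.0002, 0, 0.008, 0, -1],
  [0.0003, 0, 0.0095, 0, -1],
  [0.0003, 0, 0.011, 0, -1],
  [0.0003, 0, 0.0115, 0, -1],
])

```text
time: 48.05
ee_pos: [0.5421, -0.073, 0.1479]
tcp_rot: [6.0, 88.7, 5.9]
wrist_force: [-13.9, 0.2, 6.2]
opening: 0.0121
```

Run:
```python
from h import *
s,R=axes();print(s['ee_pos'],s['opening'],s['wrist_force'],s['torque'])
```

```text
[ 0.5420547  -0.0730254   0.14793308] 0.0121157902792588 [-13.88142842   0.22102203   6.16055503] [-8.23152830e-04  2.67600778e+00  9.31887524e-02]
```

Contact came at 14 N, exactly where the block should meet the bracket. Release and back off.

Emit:
apply_moves([
  [0, 0, -0.001, 0, -1],
  [0, 0, -0.001, 0, -0.2],
  [0, 0, -0.001, 0, 0.0],
  [0, 0, -0.001, 0, 0.1],
  [0, 0, -0.001, 0, 0.1],
  [-0.03, 0, -0.001, 0, 0.1],
  [-0.07, 0, -0.002, 0, 0.1],
  [-0.11, 0, -0.02, 0, 0.1],
  [-0.14, 0.03, -0.06, 0, 0.1],
  [-0.14, 0.07, -0.09, 0, 0.1],
  [-0.14, 0.11, -0.12, 0, 0.1],
  [-0.14, 0.15, -0.14, 0, 0.1],
])

```text
time: 49.25
ee_pos: [0.3983, 0.076, 0.2857]
tcp_rot: [6.4, 88.6, 6.2]
wrist_force: [0.6, -0.1, -0.4]
opening: 0.0472
```

Emit:
apply_moves([
  [0, 0.04, -0.02, 0, 0.1],
  [0, 0.08, -0.04, 0, 0.1],
  [0, 0.12, -0.06, 0, 0.1],
  [0, 0.16, -0.08, 0, 0.1],
  [0, 0.16, -0.08, 0, 0.1],
  [0, 0.16, -0.08, 0, 0.1],
])

```text
time: 49.85
ee_pos: [0.3182, 0.237, 0.2841]
tcp_rot: [5.9, 88.5, 6.0]
wrist_force: [0.5, -0.2, 0.6]
opening: 0.0472
```

Run:
```python
from h import *
s=bot.get_obs();print(s['time'],s['ee_pos'],s['wrist_force'])
t=shot('top','t20.png');c=shot('scene','s20.png');P=cloud(t)
Q=P[(P[...,0]>.63)&(P[...,0]<.645)&(P[...,2]>.03)&(P[...,2]<.3)]
q=Q[(Q[:,1]>.07)&(Q[:,1]<.1)];m=np.median(q,0);print('tilt',-(np.arctan2(m[2]-.125,m[1]+.0545)+np.arctan2(.01,np.hypot(m[2]-.125,m[1]+.0545))))
b=P[(P[...,2]>.15)&(P[...,2]<.166)&(P[...,0]>.48)&(P[...,0]<.5565)&(abs(P[...,1]+.074)<.03)];print('block',len(b),b.mean(0),b.min(0),b.max(0),cv2.minAreaRect((b[:,:2]*1000).astype(np.float32)))
a=cv2.resize(t['frame'][150:270,290:450],(800,600),interpolation=cv2.INTER_CUBIC);cv2.imwrite('pics/m20.png',a)
```

```text
49.85 [0.31824644 0.23703803 0.28414503] [ 0.45090652 -0.15042009  0.55849615]
tilt -0.5444248287493667
block 215 [ 0.53736129 -0.07434331  0.1581354 ] [ 0.51945279 -0.08266641  0.1500068 ] [ 0.55452171 -0.06642025  0.16450133] ((536.9998779296875, -74.63187408447266), (34.85854721069336, 15.979001998901367), 1.587371826171875)
```

View pics/m20.png

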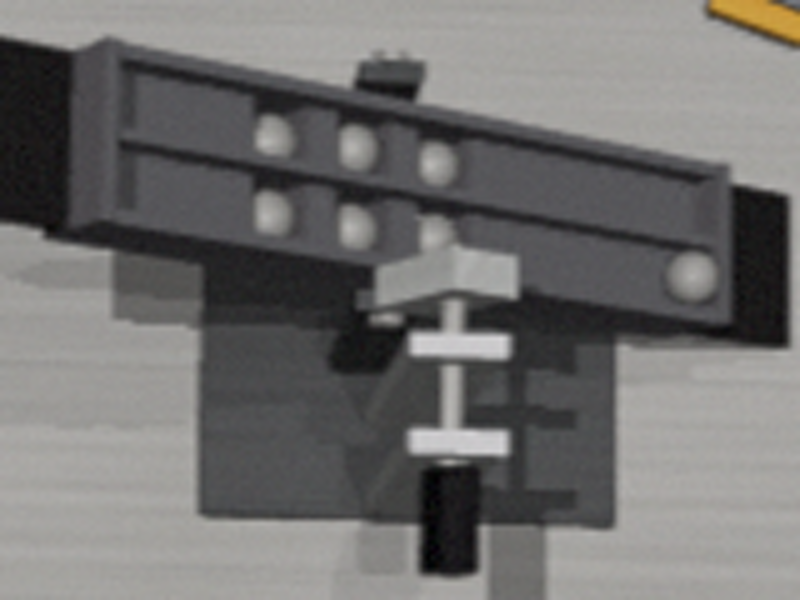

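The pin is through both plates and the ear, and every ball is in place. The block's gap to the bracket is about 2 mm, inside the 6 mm limit, and the robot is clear. Handing in.

```bash
python3 -c "
from workcell import bot
print(bot.job_done())"
```

```text
the job is handed in; nothing more can be done
None
```

The job is done and handed in at about 50 s of robot time; no verdict is reported.

**What I did:** I pressed the channel end down and moved the five rack balls into the channels: three in the back row, and two in the near row, which then held four. I tipped the far end down slowly to its stop, which filled all six pockets. I then tipped the board back hard against its stop (16 N), gripped the pin, and pushed it through the bracket and ear until the block met the bracket at 14 N.

**Last checks:**
- **Balls:** the final top picture shows a ball in each of the six pockets and the one excess ball at the end of the near channel.
- **Board tilt:** about -0.544 rad.
- **Pin:** it runs through both plates and the ear. The block is about 0.6 mm sideways of the hole line and about 0.03 rad off its direction. Its height was not measured cleanly, though its top is about where it should be.
- **Pin depth:** I backed off 1 mm when releasing, so a gap of about 2 mm is left between block and bracket. That is within the 6 mm limit, but not flush contact.
- **Bystanders:** I never steered the arm near the tape, module or jar, but I did not measure their positions at the end.

**Disagreement:** the two cameras differed by several millimetres on the pin's tip while it lay on the bench. I relied on the top camera, and the grip and insertion went through without trouble.

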